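Weigh the ice cup on the bar's counter balance

ROBOT

A 6-joint arm with a two-finger parallel gripper is mounted at the origin on a cart in front of the work surface, level with it; the furniture and walls round the work are solid. World frame = base frame: x ahead of the robot, y to its left, z up, the work surface at z = 0. Lengths are in mm, angles in rad, forces in N, time in s.
With the tool pointing down it reaches from about 275 to 750 mm from the base axis. Payload 10.2 kg.
Tool frame: the origin (TCP) lies midway between the tips of the shut fingers; the grasp point (between the pads) lies 19 mm behind it (ctrl.grip_depth is the distance from the TCP to the grasp point, in mm); y points along the fingers, x is the direction in which the jaws open and shut, and the axes are right-handed (so a half turn about y gives the same grasp; the last joint's range is limited). The gripper opens to 85 mm and grips with 20 to 120 N. Pads are 22 mm wide; open, the fingers measure 114 mm over their backs; the gripper's body (76 mm by 85 mm) begins 54 mm behind the grasp point. The pads swing forward as they close: fully open they stand 13 mm farther back than shut.
Start: joints at [-1.491, 0.313, 1.498, -0, 1.331, -0.223], TCP at [156.539, -501.125, 231.294] pointing down, gripper open.
Joint ranges: [-2.94, 2.94], [-0.97, 2.17], [0.19, 2.56], [-1.23, 4.37], [0.02, 3.11], [-2.88, 2.88]. Speed limits (rad/s): [2.39, 2.39, 3.01, 3.14, 3.14, 3.14].

INTERFACE

Orientations are given as a unit quaternion [w, x, y, z].
In Python, from rig import ctrl gives the robot as it stands. The module is installed in compiled form; this text tells all that it offers.
- The arm moves only by the tool drive_tool, never from a script. Its arguments are lists of equal length, an entry for each row: "gripper": the closure, from 0 (fully open) to 1 (shut); "offset": the shift along the tool's x, y, z in m, a list of three; "turn": the turn about the tool's y in degrees. In form: {"gripper": [gripper, ...], "offset": [[tx, ty, tz], ...], "turn": [turn, ...]}. A call has 1 to 20 rows; each row shifts and turns the commanded pose from where the row before left it, along the tool's axes as they then stand; what a row does not reach is not made up. A row lasts 1/12 s, in which the tool goes at most 41.7 mm and 7.16 degrees, less where a joint would pass 70% of its speed; a pose out of reach is approached as far as the arm can. A call is refused whole if a number of a shift passes 0.0417 or a number of a turn 7.16, either way. A call with a gripper value outside its range is refused whole. The fingers move at their own pace and stop on an object; "force" is the grip in N (left out, the last holds). Time passes only in rows, so rows that do not move let the fingers close. It gives the time, the measured TCP pose, the force and the opening at its end, in the units of the state.
- ctrl.sense(): the state, without advancing time (a new reading comes with each control period).
- ctrl.capture(name): name is "side" or "top" or "wrist"; returns (picture, depth): 384x512x3 uint8, red, green, blue; 384x512 float32, mm along the optical axis (not along the pixel's ray), 0 where there is no reading.
- ctrl.camera_params(name): a dict with "fovy" (degrees; the focal length in pixels is half the picture's height over the tangent of half this angle, whatever the lens; pixels are square), "cx", "cy" (the principal point, pixels), "view" (4x4, takes a point from world to camera coordinates); the wrist camera has in their place "tool_from_camera" (4x4, takes a point from camera to tool coordinates, whose origin is the TCP and whose axes are the tool frame's). Camera axes: x right, y down, z forward; pixel columns grow to the right and rows downward; lengths in mm; the calibration is good to about 2 mm. A picture is of the moment at which its call begins: read the wrist's pose just before it. camera_params takes no time and is no camera call.
- ctrl.finish_job(): hands the job in, once; it reports no verdict.
Trained networks look in the newest picture that a camera, given by its name, has taken for a name from the list of things; names that differ only in an ending like _2 or _b are one class to them, and where a whole thing is asked for, a point or a joint stands for the part that bears it (a point fixed in the world has none). Each returns a list of dicts, best first, with "score" (0 to 1); they miss things now and then, are a little off and sometimes report something else, mostly with a low value. They report only what shows in the picture. A call takes as long as a camera call. They do not tell look-alikes from the thing itself.
- ctrl.boxes_of(camera, query): "centre" ([x, y, z] in mm, in the coordinates of the camera as it stood for that picture, good to about 4 mm: the middle of the surface that is visible of it).
- ctrl.regions_of(camera, query): "mask" (384x512 bool, what is visible of it).
- ctrl.pinpoint(camera, query): "centre" ([x, y, z] in mm, in the coordinates of the camera as it stood for that picture, good to about 4 mm: a listed point, or the origin of a listed thing).
The state is a dict: "time_s": time; "joints": joint angles; "dq": joint speeds; "tau": joint torques, N m; "eef_pos": TCP position; "ee_rot": TCP orientation; "force": force on the tool from outside, world axes, zero at the start; "wrist_torque": the same for the moment, N m; "grip_width": opening from 0.0 (shut) to 1.0 (fully open).
Only numpy, scipy, OpenCV 4.12 (cv2) and the standard library are available. Lean on these libraries where they do the work, as an engineer would, in place of code of your own. Each camera call takes 0.05 s, during which the arm holds its last target.

TASK

Weigh the steel ice cup that stands on the balance: lay the big weight and whichever one of the two smaller weights is needed in the empty pan, flat on its floor and lengthwise between its high end cheeks, so that the beam comes level (red pointer in the green zone). A weight comes out of its rack only by its ends and goes into the pan only by its long sides, so stand the big weight on the bar top, let go, and take it again the other way. Set the weights down on the pan floor gently, never letting them drop, and leave the cup on its pan and the votive glass and the half-bottle alone.

Things in the scene. Friction and masses are not known exactly. Their poses are not given: they have to be found in the camera images.
- balance: Grey counter balance, fixed; place and yaw vary. Origin: centre of its underside; z up, y along the 300 mm beam toward the weight pan, x away from its front. The pans ride on the beam ends, 150 mm from the middle, and a link keeps them level as it tilts. In the middle a red pointer stands before a black dial plate (x +31 mm, 92 mm wide, top at 183 mm) with a green zone for level
- beam (a joint): Tilt of the beam, rad: 0 level, positive when the weight pan is high and the cup pan low. Springy: it rests at 0.0015 rad for each gram that the cup is heavier than the weights, with stops at +-0.20, and swings for about 1.5 s after a change. The green zone is +-0.042 (28 g)
- weight_pan_floor (a point): Middle of the floor of the empty steel weight pan, 100 mm above the bar top when level, 130 mm with the beam at its stop; axes as the balance's. Floor 70 mm long in y between two high end cheeks (42 mm high, 4 mm thick): a bar's length goes there, 4 mm to spare at each end, no room for fingers. 112 mm wide in x, made of two bays side by side, one bar each
- bay_near (a point): Middle of the floor of the pan's nearer bay (x -33 mm from the pan's middle), 46 mm wide in x. A rib 20 mm wide and 5 mm high parts the bays; lips 5 mm high close the outer long sides
- bay_far (a point): Middle of the floor of the pan's farther bay (x +33 mm), also 46 mm wide
- cup_pan_floor (a point): Middle of the floor of the round cup pan (104 mm across, eight-sided lip 6 mm high)
- ice_cup: Steel ice cup with strap handle, 58 mm across, 92 mm high, standing on the cup pan. Weighs between 210 and 290 g, not known beforehand. Origin: underside, about 10 mm from the middle of the body
- weight_rack: Dark wooden rack, fixed, place and yaw vary: 142 (its x) by 54 (y) by 36 mm high. Three grooves along y, open at both ends, floor 10 mm above the bar top, hold the weights snugly (1.5 mm each side), tops flush, 4 mm of each end standing out, so they can be gripped only across their ends. Origin: centre of underside; grooves at x = -41 (big), +9 (middle), +51 mm (small)
- big_weight: Aluminium bar with a blue stripe across the top, 174 g, 40 (x) by 62 (y, its length) by 26 mm high. Origin: centre of its underside. Always needed
- middle_weight: Aluminium bar with a red stripe, 96 g, 22 (x) by 62 (y) by 26 mm high. Origin: centre of its underside. Needed with the big one when the cup weighs about 256 to 290 g
- small_weight: Aluminium bar with a yellow stripe, 52 g, 12 (x) by 62 (y) by 26 mm high. Origin: centre of its underside. Needed with the big one when the cup weighs about 210 to 240 g (between 242 and 254 g either smaller bar will do)
- votive: Pink glass votive bowl, 74 mm across, 43 mm high, on the bar top near the cup's side; leave it. Origin: underside
- half_bottle: Half-bottle of red wine, 58 mm across, 235 mm high, behind the balance; leave it. Origin: underside
There are look-alikes about, which are no part of the job. Leave any blue look-alike of the ice_cup alone. What is shaped like the middle_weight but purple is not meant.

How it is judged:
By the outcome, as a careful person would: the job done as asked, in the order asked, and still so for the second after the job is handed in, with the robot touching nothing.
It also fails if it takes over 72 s, if anything falls off the work surface, if the arm or the gripper's body presses on something with over 40 N, if the wrist force passes 120 N, or if a joint passes its speed limit or range.

## Working session

There is one attempt and no reset: what is moved stays moved. The work goes in short steps, Python scripts to look and compute and a tool call to move; the robot and the scene stay as the last step left them, time stands still between calls to the robot, and variables do not carry over. Pictures are saved under pics/ and viewed, and the job is handed in when it is done.

Besides the shell and the picture viewer there is one more tool, called by a JSON object that holds its "name" and its "arguments". drive_tool: Moves the arm, as the interface text tells. Its arguments: {"type":"object","properties":{"gripper":{"type":"array","items":{"type":"number"}},"offset":{"type":"array","items":{"type":"array","items":{"type":"number"}}},"turn":{"type":"array","items":{"type":"number"}},"force":{"type":"number"}},"required":["gripper","offset","turn"]}

```bash
mkdir -p pics; ls; cat > h.py <<'E'
import numpy as np, cv2
from rig import ctrl
from scipy.spatial.transform import Rotation as R
def q2R(q): return R.from_quat([q[1],q[2],q[3],q[0]]).as_matrix()
def tool():
    s=ctrl.sense(); T=np.eye(4); T[:3,:3]=q2R(s['ee_rot']); T[:3,3]=s['eef_pos']; return T
def w_from_c(name):
    p=ctrl.camera_params(name)
    if name=='wrist': return tool()@np.array(p['tool_from_camera'])
    return np.linalg.inv(np.array(p['view']))
def f(name):
    p=ctrl.camera_params(name); return 192/np.tan(np.radians(p['fovy'])/2),p['cx'],p['cy']
def save(name,fn,sc=1.5):
    im,d=ctrl.capture(name); im2=cv2.resize(im[:,:,::-1],None,fx=sc,fy=sc); cv2.imwrite('pics/'+fn,im2); np.save('pics/'+fn+'.npy',d); cv2.imwrite('pics/raw_'+fn,im[:,:,::-1]); return im,d
def cloud(name,d,T=None):
    if T is None: T=w_from_c(name)
    F,cx,cy=f(name); v,u=np.mgrid[:384,:512]
    P=np.stack([(u-cx)*d/F,(v-cy)*d/F,d],-1); W=P@T[:3,:3].T+T[:3,3]; W[d==0]=np.nan; return W
def tw(name,c):
    T=w_from_c(name); return T[:3,:3]@np.array(c)+T[:3,3]
E
python3 - <<'E'
from h import *
np.set_printoptions(precision=1,suppress=True)
for n in ['side','top','wrist']:
    save(n,n+'0.png')
s=ctrl.sense();print(s);print(tool())
print(ctrl.camera_params('wrist'))
for n in ['top','side']:
    print(n,w_from_c(n))
    for q in ['balance','weight_pan_floor','bay_near','bay_far','cup_pan_floor','ice_cup','weight_rack','big_weight','middle_weight','small_weight','votive','half_bottle']:
        print(q,[(np.round(tw(n,r['centre'])),round(r['score'],2)) for r in ctrl.pinpoint(n,q)][:3])
print(ctrl.sense()['time_s'])
E
```

```text
pics
{'time_s': 0.15, 'joints': array([-1.5,  0.3,  1.5, -0. ,  1.3, -0.2]), 'dq': array([-0., -0., -0., -0., -0.,  0.]), 'tau': array([  0. , -41.2, -26. ,  -0. ,   0. ,   0. ]), 'eef_pos': array([ 156.5, -500.9,  230.9]), 'ee_rot': array([ 0.6, -0.6,  0.4, -0.4]), 'force': array([-0.8, -0.7, -0.5]), 'wrist_torque': array([-0., -0., -0.]), 'grip_width': 0.9998573650528022}
[[   0.3   -0.     1.   156.5]
 [  -1.     0.     0.3 -500.9]
 [  -0.    -1.     0.   230.9]
 [   0.     0.     0.     1. ]]
{'fovy': 64.61753360639288, 'cx': 255.4577469464935, 'cy': 192.38937214109126, 'tool_from_camera': array([[   1. ,    0. ,   -0. ,    0.3],
       [   0. ,   -0.3,    1. , -143.2],
       [   0. ,   -1. ,   -0.3,   71.2],
       [   0. ,    0. ,    0. ,    1. ]])}
top [[  -0.    -1.     0.1  427.4]
 [  -1.     0.    -0.    11.9]
 [  -0.    -0.1   -1.  1535.8]
 [   0.     0.     0.     1. ]]
balance [(array([ 604., -129.,   -1.]), 0.74), (array([ 610., -274.,   69.]), 0.49), (array([509., 284.,   7.]), 0.4)]
weight_pan_floor [(array([605.,  19., 129.]), 0.61)]
bay_near [(array([571.,  17., 13
[... 896 characters left out ...]
   1. ]]
balance [(array([ 611., -129.,    1.]), 0.74), (array([461., 293.,   2.]), 0.27)]
weight_pan_floor [(array([611.,  16., 128.]), 0.77)]
bay_near [(array([578.,  14., 129.]), 0.88)]
bay_far [(array([644.,  14., 129.]), 0.68)]
cup_pan_floor [(array([ 614., -275.,   71.]), 0.46)]
ice_cup [(array([ 615., -287.,   73.]), 0.79), (array([ 717., -354.,    1.]), 0.49)]
weight_rack [(array([460., 297.,   3.]), 0.76)]
big_weight [(array([425., 308.,  14.]), 0.72)]
middle_weight [(array([472., 294.,  10.]), 0.76), (array([516., 401.,   2.]), 0.67)]
small_weight [(array([507., 283.,   9.]), 0.6)]
votive [(array([ 427., -267.,   -0.]), 0.55)]
half_bottle [(array([ 735., -127.,   -0.]), 0.75)]
1.35
```

View images.

View pics/top0.png

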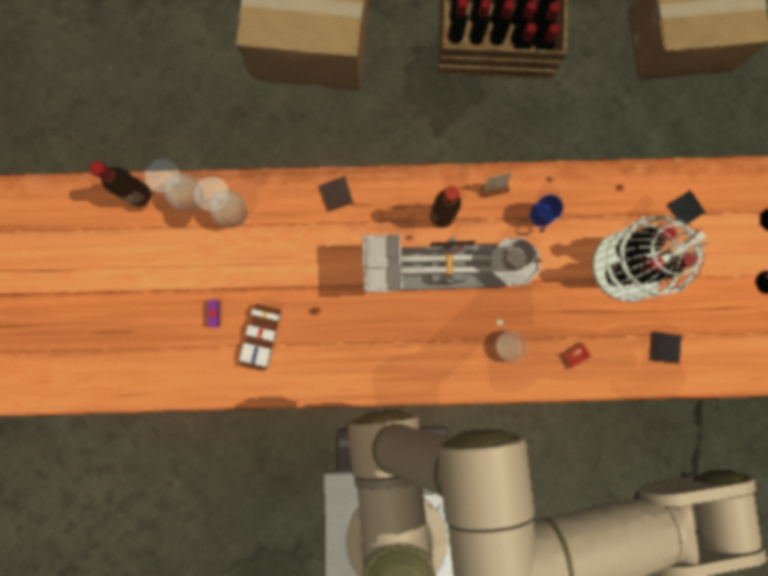

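View pics/side0.png

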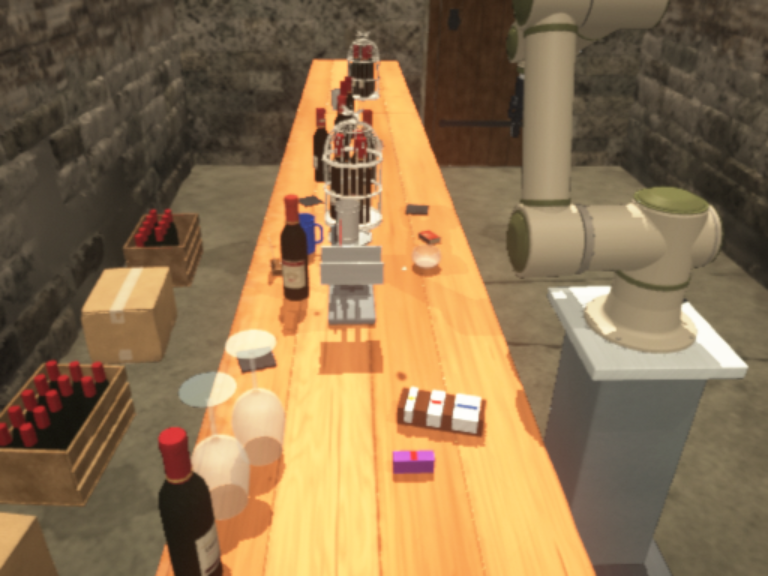

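```bash
python3 - <<'E'
from h import *
np.set_printoptions(precision=4,suppress=True)
print(tool()); print(f('top'),f('side'))
for n in ['top','side']:
    d=np.load(f'pics/{n}0.png.npy'); W=cloud(n,d)
    # rack top plane and weights: z 30..42 region
    for nm,(x0,x1,y0,y1,z0,z1) in dict(rack=(360,560,240,370,28,45)).items():
        m=(W[...,0]>x0)&(W[...,0]<x1)&(W[...,1]>y0)&(W[...,1]<y1)&(W[...,2]>z0)&(W[...,2]<z1)
        p=W[m]; print(n,nm,m.sum(),p.mean(0)); r=cv2.minAreaRect(p[:,:2].astype(np.float32)); print(r)
    m=(W[...,0]>530)&(W[...,0]<680)&(W[...,1]>-40)&(W[...,1]<80)&(W[...,2]>115)&(W[...,2]<150)
    print('pan floor',np.median(W[m],0),m.sum())
E
```

```text
[[   0.2982    0.        0.9545  156.5537]
 [  -0.9545   -0.0001    0.2982 -501.1304]
 [   0.0001   -1.       -0.      231.3455]
 [   0.        0.        0.        1.    ]]
(np.float64(445.5883546328284), 256.7198542621727, 190.73308277191796) (np.float64(413.78435374331764), 253.02828822379632, 193.28585050089853)
top rack 682 [455.1303 297.0546  35.2169]
((456.7523498535156, 296.9159851074219), (62.75343322753906, 141.4696502685547), 74.82474517822266)
pan floor [604.4916  17.3764 129.3943] 836
side rack 985 [461.5116 301.2684  36.1033]
((461.19793701171875, 296.15863037109375), (65.46656799316406, 141.3030242919922), 75.05425262451172)
pan floor [607.0138  53.2129 141.2853] 445
```

```bash
cat >> h.py <<'E'
def plan(target,yaw,n=None,g=0.0,start=None,w=None):
    T=tool(); p=T[:3,3].copy(); y0=np.degrees(np.arctan2(T[1,0],T[0,0]))
    dy=(yaw-y0+180)%360-180
    L=np.linalg.norm(np.array(target)-p)
    if n is None: n=int(max(np.ceil(L/40),np.ceil(abs(dy)/7.1),1))
    rows=[];turns=[];y=y0; tgt=np.array(target,float)
    for i in range(n):
        t=round(-(yaw-y+180)%360 if 0 else -(((yaw-y+180)%360)-180)/(n-i),1)
        th=np.radians(y); X=np.array([np.cos(th),np.sin(th),0]);Y=np.array([0,0,-1.]);Z=np.cross(X,Y)
        s=(tgt-p)/(n-i); o=np.round([s@X,s@Y,s@Z],0 if n>4 else 1)
        p=p+o[0]*X+o[1]*Y+o[2]*Z; y-=t
        rows.append([round(float(v)/1000,4) for v in o]); turns.append(float(t))
    print('from',np.round(T[:3,3],1),round(y0,1),'n',n,'end',np.round(p,1),round(y,1))
    print('offset',str(rows).replace(' ','')); print('turn',str(turns).replace(' ',''))
E
python3 - <<'E'
from h import *
plan((425,304,200),75,22)
E
```

```text
from [ 156.6 -501.1  231.3] -72.6 n 22 end [425.3 304.3 200.3] 75.0
offset [[-0.031,0.001,0.023],[-0.028,0.001,0.026],[-0.025,0.001,0.029],[-0.022,0.001,0.032],[-0.018,0.002,0.034],[-0.014,0.001,0.036],[-0.009,0.002,0.037],[-0.005,0.001,0.038],[-0.0,0.002,0.039],[0.004,0.001,0.038],[0.009,0.002,0.038],[0.013,0.001,0.036],[0.017,0.002,0.035],[0.021,0.001,0.032],[0.025,0.002,0.03],[0.028,0.001,0.027],[0.031,0.002,0.023],[0.033,0.001,0.02],[0.035,0.002,0.016],[0.037,0.001,0.011],[0.038,0.002,0.007],[0.039,0.001,0.002]]
turn [-6.7,-6.7,-6.7,-6.7,-6.7,-6.7,-6.7,-6.7,-6.7,-6.7,-6.7,-6.7,-6.7,-6.7,-6.7,-6.7,-6.7,-6.7,-6.8,-6.7,-6.8,-6.7]
```

{"name": "drive_tool", "arguments": {"gripper": [0,0,0,0,0,0,0,0,0,0,0,0,0,0,0,0,0,0,0,0], "offset": [[-0.031,0.001,0.023],[-0.028,0.001,0.026],[-0.025,0.001,0.029],[-0.022,0.001,0.032],[-0.018,0.002,0.034],[-0.014,0.001,0.036],[-0.009,0.002,0.037],[-0.005,0.001,0.038],[0,0.002,0.039],[0.004,0.001,0.038],[0.009,0.002,0.038],[0.013,0.001,0.036],[0.017,0.002,0.035],[0.021,0.001,0.032],[0.025,0.002,0.03],[0.028,0.001,0.027],[0.031,0.002,0.023],[0.033,0.001,0.02],[0.035,0.002,0.016],[0.037,0.001,0.011]], "turn": [-6.7,-6.7,-6.7,-6.7,-6.7,-6.7,-6.7,-6.7,-6.7,-6.7,-6.7,-6.7,-6.7,-6.7,-6.7,-6.7,-6.7,-6.7,-6.8,-6.7]}}

```text
time_s: 3.02
eef_pos: [400.6, 232.9, 203.1]
ee_rot: [-0.607, 0.607, 0.363, -0.363]
force: [1.2, -1.7, -0.2]
grip_width: 1.003
```

```bash
python3 - <<'E'
from h import *
s=ctrl.sense(); print(s['joints'],s['time_s'])
plan((425,304,200),75)
E
```

```text
[ 2.72837497e-01  2.02869313e-01  1.71743218e+00 -5.92860665e-05
  1.22117100e+00 -8.06250176e-01] 3.0167
from [400.6 232.9 203.1] 61.8 n 2 end [425. 304. 200.] 75.0
offset [[0.0371,0.0016,0.0061],[0.0376,0.0015,0.0017]]
turn [-6.6,-6.6]
```

{"name": "drive_tool", "arguments": {"gripper": [0,0,0,0], "offset": [[0.037,0.002,0.006],[0.037,0.002,0.002],[0,0,0],[0,0,0]], "turn": [-6.6,-6.6,0,0]}}

```text
time_s: 3.35
eef_pos: [424.9, 302.1, 198.5]
ee_rot: [0.562, -0.562, -0.429, 0.43]
force: [0.4, 0.4, -0.8]
grip_width: 1.0
```

```bash
python3 - <<'E'
from h import *
np.set_printoptions(precision=1,suppress=True)
print(tool(),ctrl.sense()['time_s'])
T=w_from_c('wrist'); im,d=save('wrist','w1.png'); W=cloud('wrist',d,T)
np.save('W.npy',W)
for q in ['weight_rack','big_weight','middle_weight','small_weight']:
    print(q,[(tw('wrist',r['centre']),round(r['score'],2)) for r in ctrl.pinpoint('wrist',q)][:3])
m=(W[...,2]>28)&(W[...,2]<42)&(W[...,0]>350)&(W[...,0]<560)&(W[...,1]>230)&(W[...,1]<380)
n,l,st,_=cv2.connectedComponentsWithStats(m.astype(np.uint8))
i=1+np.argmax(st[1:,4]); p=W[l==i]; print(cv2.minAreaRect(p[:,:2].astype(np.float32)),np.median(p[:,2]))
E
```

```text
[[  0.3  -0.   -1.  424.9]
 [  1.   -0.    0.3 302.1]
 [ -0.   -1.    0.  198.5]
 [  0.    0.    0.    1. ]] 3.35
weight_rack [(array([462.7, 293.5,   2.1]), 0.66)]
big_weight [(array([421.8, 306.2,  10.4]), 0.61)]
middle_weight [(array([472.9, 289.8,  11.1]), 0.82), (array([518.7, 402.9,   3.6]), 0.74)]
small_weight [(array([509.5, 283.8,  13.4]), 0.96), (array([423.5, 306.5,  12.4]), 0.53)]
((460.8817443847656, 296.23724365234375), (62.05905532836914, 142.16580200195312), 75.33634948730469) 36.51045162402528
```

View pics/w1.png

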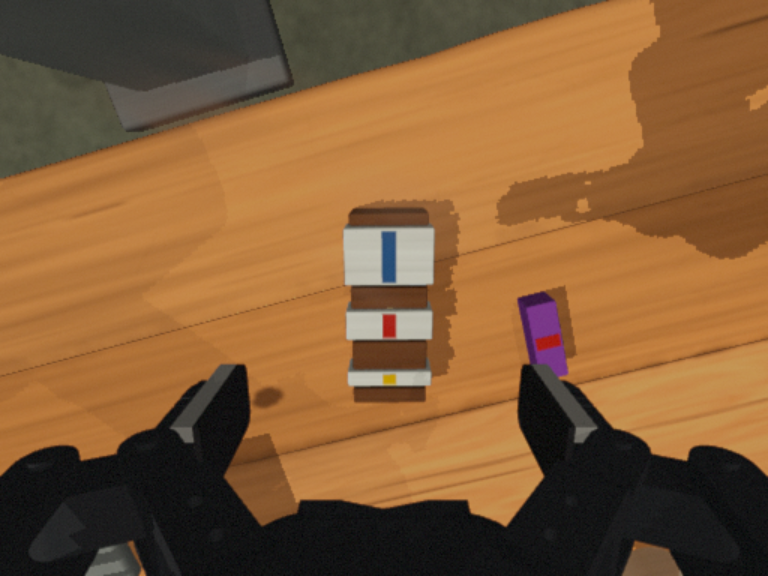

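```bash
python3 - <<'E'
from h import *
np.set_printoptions(precision=1,suppress=True)
im=cv2.imread('pics/raw_w1.png'); T=w_from_c('wrist'); F,cx,cy=f('wrist')
hsv=cv2.cvtColor(im,cv2.COLOR_BGR2HSV)
def ray(u,v,z):
    D=np.stack([(u-cx)/F,(v-cy)/F,np.ones_like(u,float)],-1)@T[:3,:3].T
    return T[:3,3]+D*((z-T[2,3])/D[...,2])[...,None]
win=np.zeros(im.shape[:2],bool); win[135:275,220:300]=1
m=(hsv[...,1]<60)&(hsv[...,2]>120)&win
m=cv2.morphologyEx(m.astype(np.uint8),cv2.MORPH_CLOSE,np.ones((9,9)))
n,l,st,c=cv2.connectedComponentsWithStats(m)
for i in range(1,n):
    if st[i,4]<100: continue
    v,u=np.where(l==i); P=ray(u.astype(float),v.astype(float),36.)
    r=cv2.minAreaRect(P[:,:2].astype(np.float32)); print(c[i],st[i],r)
E
```

```text
[258.9 170.2] [ 229  151   61   39 1979] ((421.30029296875, 305.0254821777344), (61.65869140625, 39.949710845947266), 74.5376968383789)
[258.8 215.8] [231 202  57  25 939] ((468.3841552734375, 292.67431640625), (60.84440231323242, 27.422117233276367), 73.26547241210938)
[259.8 251.4] [232 247  56  11 475] ((511.2228088378906, 281.170166015625), (61.41794967651367, 12.331976890563965), 74.52487182617188)
```

```bash
python3 - <<'E'
from h import *
plan((421.3,305.1,60),75,4)
plan((421.3,305.1,10),75,4)
E
```

```text
from [425.1 300.1 199.7] 74.5 n 4 end [421.3 305.1  60. ] 75.0
offset [[0.0009,0.0349,0.0013],[0.001,0.0349,0.0012],[0.0009,0.035,0.0013],[0.001,0.0349,0.0012]]
turn [-0.1,-0.1,-0.1,-0.2]
from [425.1 300.1 199.7] 74.5 n 4 end [421.3 305.1  10. ] 75.0
offset [[0.0009,0.0474,0.0013],[0.001,0.0474,0.0012],[0.0009,0.0475,0.0013],[0.001,0.0474,0.0012]]
turn [-0.1,-0.1,-0.1,-0.2]
```

```bash
cat > bars.py <<'E'
from h import *
np.set_printoptions(precision=1,suppress=True)
T=w_from_c('wrist'); im,_=ctrl.capture('wrist'); im=im[:,:,::-1].copy(); F,cx,cy=f('wrist')
print(tool()[:3,3], np.abs(T-w_from_c('wrist')).max())
hsv=cv2.cvtColor(im,cv2.COLOR_BGR2HSV)
def ray(u,v,z):
    D=np.stack([(u-cx)/F,(v-cy)/F,np.ones_like(u,float)],-1)@T[:3,:3].T
    return T[:3,3]+D*((z-T[2,3])/D[...,2])[...,None]
win=np.zeros(im.shape[:2],bool); win[135:275,220:300]=1
m=(hsv[...,1]<60)&(hsv[...,2]>120)&win
m=cv2.morphologyEx(m.astype(np.uint8),cv2.MORPH_CLOSE,np.ones((9,9)))
n,l,st,c=cv2.connectedComponentsWithStats(m)
for i in range(1,n):
    if st[i,4]<100: continue
    v,u=np.where(l==i); P=ray(u.astype(float),v.astype(float),36.)
    r=cv2.minAreaRect(P[:,:2].astype(np.float32)); print(c[i],st[i],r)
plan((421.3,305.1,60),75,4)
E
python3 bars.py
```

```text
[425.2 300.2 199.7] 0.06638135464294237
[260.7 169.2] [ 230  150   61   39 1993] ((420.9216003417969, 306.8140869140625), (61.52116394042969, 40.09626388549805), 75.24943542480469)
[260.8 214.9] [232 206  58  20 933] ((469.2012634277344, 293.97564697265625), (61.168296813964844, 21.863636016845703), 75.73711395263672)
[260.8 250.5] [234 246  55  10 546] ((509.9053955078125, 283.35296630859375), (60.443172454833984, 11.067007064819336), 74.52506256103516)
from [425.2 300.2 199.7] 74.6 n 4 end [421.3 305.1  60. ] 75.0
offset [[0.0009,0.0349,0.0013],[0.0009,0.0349,0.0012],[0.0009,0.035,0.0013],[0.001,0.0349,0.0012]]
turn [-0.1,-0.1,-0.1,-0.1]
```

```bash
python3 - <<'E'
from h import *
plan((421,306.8,10),75.2,6)
E
```

```text
from [425.2 300.2 199.7] 74.6 n 6 end [420.7 306.6   9.7] 75.2
offset [[0.001,0.032,0.001],[0.001,0.032,0.001],[0.001,0.031,0.001],[0.001,0.032,0.001],[0.001,0.031,0.001],[0.0,0.032,0.001]]
turn [-0.1,-0.1,-0.1,-0.1,-0.1,-0.1]
```

{"name": "drive_tool", "arguments": {"gripper": [0,0,0,0,0,0,0,0,0], "offset": [[0.002,0.036,0.001],[0.002,0.036,0.002],[0.001,0.036,0.001],[0,0.036,0.001],[0,0.03,0],[0,0.01,0],[0,0.006,0],[0,0,0],[0,0,0]], "turn": [-0.3,-0.3,0,0,0,0,0,0,0]}}

```text
time_s: 4.4
eef_pos: [422.6, 307.4, 10.9]
ee_rot: [-0.56, 0.56, 0.432, -0.431]
force: [0.2, 0.2, 1.3]
grip_width: 1.002
```

```bash
python3 - <<'E'
from h import *
plan((421,306.8,10),75.2,1); print(ctrl.sense()['force'])
save('wrist','w2.png')
E
```

```text
from [422.6 307.4  10.9] 75.2 n 1 end [421.  306.8  10. ] 75.2
offset [[-0.001,0.0009,0.0014]]
turn [0.0]
[0.18201832 0.21461744 1.25610696]
```

View pics/w2.png

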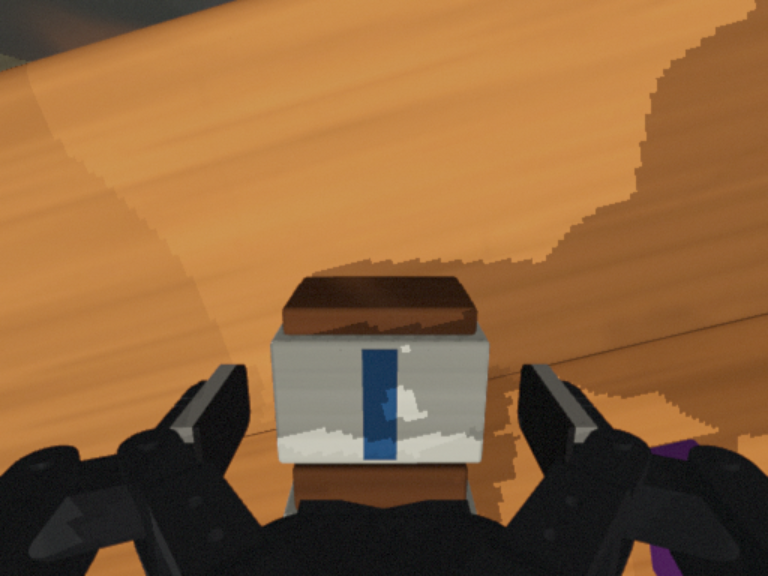

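{"name": "drive_tool", "arguments": {"gripper": [0.3,1,1,1,1,1], "offset": [[-0.001,0.001,0.0015],[0,0,0],[0,0,0],[0,0,0],[0,0,0],[0,0,0]], "turn": [0,0,0,0,0,0], "force": 40}}

```text
time_s: 4.95
eef_pos: [420.1, 306.7, 9.3]
ee_rot: [-0.56, 0.56, 0.432, -0.431]
force: [-1.0, -0.9, 6.6]
grip_width: 0.716
```

```bash
python3 - <<'E'
from h import *
s=ctrl.sense();print(s['force'],s['wrist_torque'],s['grip_width'],s['eef_pos'])
save('wrist','w3.png')
E
```

```text
[-1.01322025 -0.91602477  6.63843594] [-0.13123756  0.2985703  -0.02713366] 0.7156023857044264 [420.13536661 306.73029583   9.34316806]
```

View pics/w3.png

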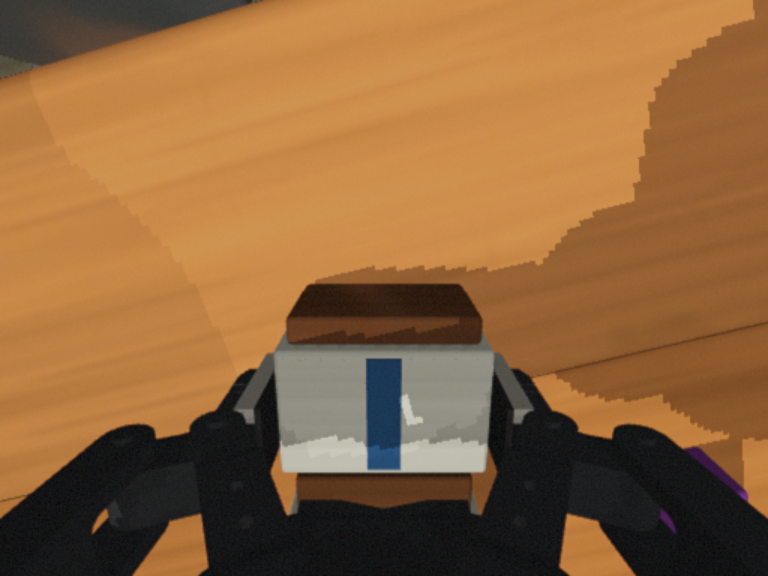

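```bash
python3 - <<'E'
from h import *
import h
plan((420.1,306.7,69),75.2,4)
T0=tool()
T1=T0.copy(); T1[:3,3]=[420.1,306.7,69]
h.tool=lambda:T1
plan((440,160,60),75.2,5)
E
```

```text
from [420.1 306.7   9.4] 75.3 n 4 end [420.1 306.7  69. ] 75.2
offset [[-0.0,-0.0149,0.0],[-0.0,-0.0149,0.0],[-0.0,-0.0149,0.0],[-0.0,-0.0149,0.0]]
turn [0.0,0.0,0.0,0.1]
from [420.1 306.7  69. ] 75.3 n 5 end [440.4 159.7  60. ] 75.2
offset [[-0.027,0.002,-0.011],[-0.027,0.002,-0.011],[-0.028,0.002,-0.012],[-0.027,0.002,-0.011],[-0.028,0.001,-0.012]]
turn [0.0,0.0,0.0,0.0,0.1]
```

{"name": "drive_tool", "arguments": {"gripper": [1,1,1,1,1,1,1,1,1,1,1,1,1,1], "offset": [[0,-0.01,0],[0,-0.014,0],[0,-0.018,0],[0,-0.018,0],[-0.02,0.002,-0.009],[-0.027,0.002,-0.011],[-0.028,0.002,-0.012],[-0.027,0.002,-0.011],[-0.025,0.001,-0.01],[-0.012,0.01,-0.005],[0,0.02,0],[0,0.02,0],[0,0,0],[0,0,0]], "turn": [0,0,0,0,0,0,0,0,0,0,0,0,0,0]}}

```text
time_s: 6.17
eef_pos: [440.3, 157.4, 9.6]
ee_rot: [0.56, -0.56, -0.431, 0.432]
force: [0.4, 0.9, -1.5]
grip_width: 0.717
```

```bash
python3 - <<'E'
from h import *
T=w_from_c('wrist'); im,d=save('wrist','w4.png'); W=cloud('wrist',d,T)
s=ctrl.sense();print(s['force'],s['grip_width'],s['eef_pos'])
print(W[250:315:8,256]); print(W[100:300:20,256,2],W[250:320:10,150,2])
E
```

```text
[ 0.33221959  0.32626165 -1.65948075] 0.7168938632870565 [440.93755452 157.51803819  10.28351414]
[[429.24989488 160.52104069  36.77277276]
 [432.51117082 159.66325926  37.46079379]
 [436.35068201 158.6558151   37.13250521]
 [439.66780087 157.78333913  37.8354604 ]
 [443.82759093 156.69244959  37.20180688]
 [447.56174467 155.71158362  37.38313757]
 [451.99770489 154.54845983  36.61805595]
 [454.73917018 153.82489377  38.37250261]
 [460.00594872 152.44553129  36.71083198]]
[-0.23141302  0.36066985  1.56360722  1.46875279  0.74224062  1.49616479
 20.64163585 37.87389486 37.7025846  37.19833386] [-0.21519705 -0.26989527 44.42311525 62.05988819 65.25291425 71.64674478
 83.17776705]
```

View pics/w4.png

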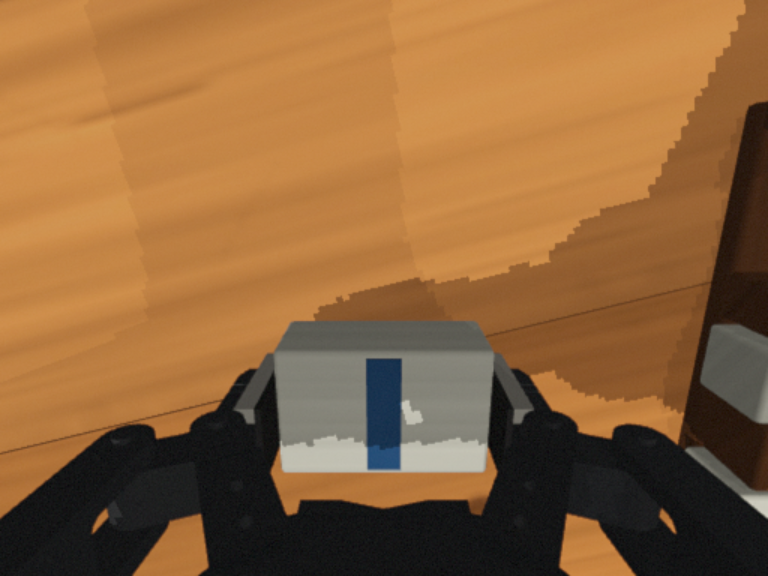

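{"name": "drive_tool", "arguments": {"gripper": [1,1,1,1,1,1], "offset": [[0,0.005,0],[0,0.003,0],[0,0.0015,0],[0,0.001,0],[0,0,0],[0,0,0]], "turn": [0,0,0,0,0,0]}}

```text
time_s: 6.72
eef_pos: [440.7, 157.5, -0.6]
ee_rot: [-0.56, 0.56, 0.432, -0.432]
force: [-2.7, -0.3, 4.1]
grip_width: 0.716
```

{"name": "drive_tool", "arguments": {"gripper": [0.15,0,0,0,0,0,0,0,0,0,0,0,0,0,0,0,0,0,0], "offset": [[0,0,0],[0,0,0],[0,0,0],[0,-0.02,0],[0,-0.04,0],[0,-0.04,0],[0,-0.02,0],[0,0,0],[0,0,0],[0,0,0],[0,0,0],[0,0,0],[0,0,0],[0,0,0],[0,0,0],[0,0,0],[0,0,0],[0,0,0],[0,0,0]], "turn": [0,0,0,0,3,7,7,7,7,7,7,7,7,7,7,7,7,3,0]}}

```text
time_s: 8.3
eef_pos: [440.6, 157.3, 118.8]
ee_rot: [-0.701, 0.701, -0.091, 0.091]
force: [-0.6, 0.4, -0.4]
grip_width: 1.0
```

```bash
cat > bar2.py <<'E'
from h import *
import sys
np.set_printoptions(precision=1,suppress=True)
zt=float(sys.argv[1]); fn=sys.argv[2]
T=w_from_c('wrist'); Tt=tool(); im,d=save('wrist',fn); W=cloud('wrist',d,T)
print('tcp',Tt[:3,3],'yaw',np.degrees(np.arctan2(Tt[1,0],Tt[0,0])),'drift',np.abs(tool()-Tt).max(),ctrl.sense()['time_s'])
for q in sys.argv[3:]:
    for r in ctrl.regions_of('wrist',q)[:2]:
        m=r['mask']&(abs(W[...,2]-zt)<7)
        if m.sum()<50: continue
        v,u=np.where(m); F,cx,cy=f('wrist')
        D=np.stack([(u-cx)/F,(v-cy)/F,np.ones(len(u))],-1)@T[:3,:3].T
        zm=np.median(W[m][:,2])
        P=T[:3,3]+D*((zt-T[2,3])/D[:,2])[:,None]
        print(q,round(r['score'],2),m.sum(),'zmed',zm,cv2.minAreaRect(P[:,:2].astype(np.float32)))
E
python3 bar2.py 26 w5.png big_weight
```

```text
tcp [440.6 157.3 118.8] yaw -14.855913759573903 drift 0.02030386919028615 8.35
big_weight 0.58 3667 zmed 26.627895625549883 ((441.85723876953125, 157.79592895507812), (62.51472091674805, 39.81461715698242), 75.15380859375)
```

View pics/w5.png

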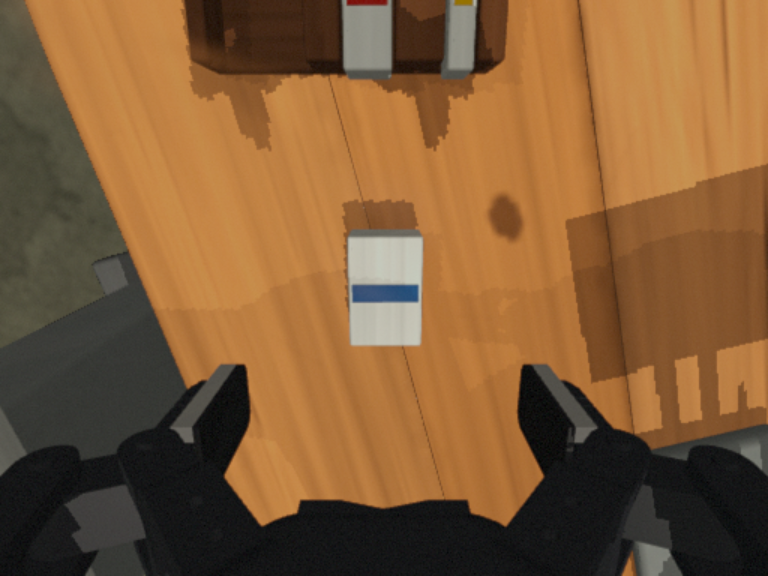

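{"name": "drive_tool", "arguments": {"gripper": [0,0,0,0,0,0.3,1,1,1,1,1,1], "offset": [[0.001,0.03,0],[0,0.035,0.001],[0,0.03,0],[0,0.013,0],[0,0.004,0],[0,0,0],[0,0,0],[0,0,0],[0,0,0],[0,0,0],[0,0,0],[0,0,0]], "turn": [0,0,0,0,0,0,0,0,0,0,0,0], "force": 40}}

```text
time_s: 9.4
eef_pos: [442.6, 158.1, 8.0]
ee_rot: [0.701, -0.701, 0.09, -0.091]
force: [-0.5, -0.8, 6.4]
grip_width: 0.459
```

```bash
python3 - <<'E'
from h import *
s=ctrl.sense();print(s['force'],s['wrist_torque'],s['grip_width'],s['eef_pos'],s['time_s'])
save('wrist','w6.png')
E
```

```text
[-0.54129476 -0.79766916  6.42599557] [-0.01991989  0.21280468  0.00441754] 0.4588888306716774 [442.57742155 158.14812618   8.01782543] 9.4
```

View pics/w6.png

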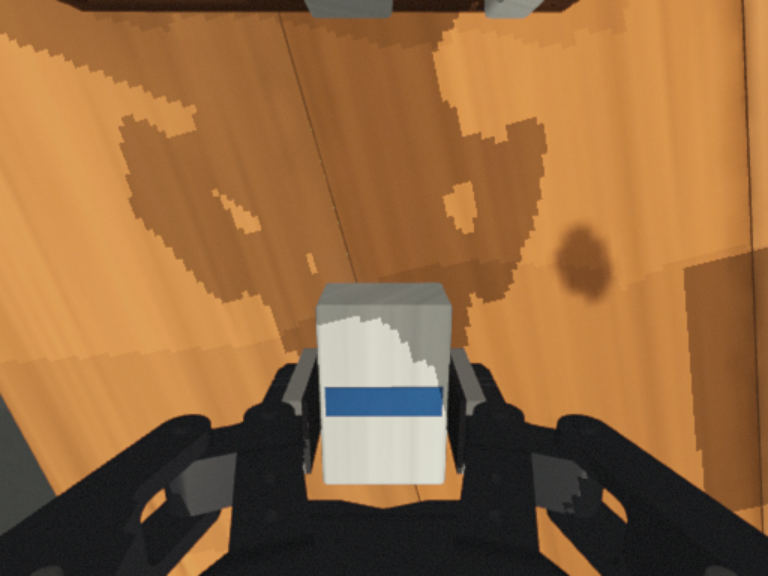

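```bash
python3 - <<'E'
from h import *
import h
T1=tool(); T1[2,3]=108
h.tool=lambda:T1
plan((609,-10,270),1,8)
E
```

```text
from [442.6 158.2 108. ] -14.7 n 8 end [608.8 -10.4 270. ] 1.0
offset [[0.025,-0.02,-0.015],[0.025,-0.02,-0.016],[0.024,-0.02,-0.017],[0.024,-0.02,-0.018],[0.023,-0.02,-0.018],[0.023,-0.021,-0.019],[0.022,-0.02,-0.02],[0.021,-0.021,-0.021]]
turn [-2.0,-2.0,-2.0,-1.9,-2.0,-1.9,-2.0,-1.9]
```

{"name": "drive_tool", "arguments": {"gripper": [1,1,1,1,1,1,1,1,1,1,1,1,1,1,1], "offset": [[0,-0.01,0],[0,-0.025,0],[0,-0.035,0],[0,-0.03,0],[0.015,-0.02,-0.01],[0.025,-0.02,-0.015],[0.025,-0.02,-0.016],[0.024,-0.02,-0.017],[0.024,-0.02,-0.018],[0.023,-0.02,-0.018],[0.023,-0.021,-0.019],[0.017,-0.02,-0.017],[0.011,-0.001,-0.013],[0,0,0],[0,0,0]], "turn": [0,0,0,0,-2,-2,-2,-2,-2,-2,-2,-2,0,0,0]}}

```text
time_s: 10.7
eef_pos: [610.4, -7.3, 268.8]
ee_rot: [0.707, -0.707, -0.007, 0.008]
force: [-0.8, -0.3, -2.0]
grip_width: 0.458
```

```bash
cat > pan.py <<'E'
from h import *
import sys
np.set_printoptions(precision=1,suppress=True)
T=w_from_c('wrist'); Tt=tool(); im,d=save('wrist',sys.argv[1]); W=cloud('wrist',d,T); np.save('W.npy',W)
print('tcp',Tt[:3,3],'yaw',np.degrees(np.arctan2(Tt[1,0],Tt[0,0])),'drift',np.abs(tool()-Tt).max(),ctrl.sense()['time_s'],ctrl.sense()['force'],ctrl.sense()['grip_width'])
for q in ['weight_pan_floor','bay_near','bay_far']:
    print(q,[(T[:3,:3]@np.array(r['centre'])+T[:3,3],round(r['score'],2)) for r in ctrl.pinpoint('wrist',q)][:2])
E
python3 pan.py w7.png
```

```text
tcp [610.4  -7.3 268.8] yaw 1.19219656274971 drift 0.6770553658891618 10.75 [ 0.3 -0.6 -1.6] 0.45536528798572967
weight_pan_floor [(array([607. ,  15.8, 132.3]), 0.62)]
bay_near []
bay_far [(array([642.6,  19.2, 130. ]), 0.58)]
```

View pics/w7.png

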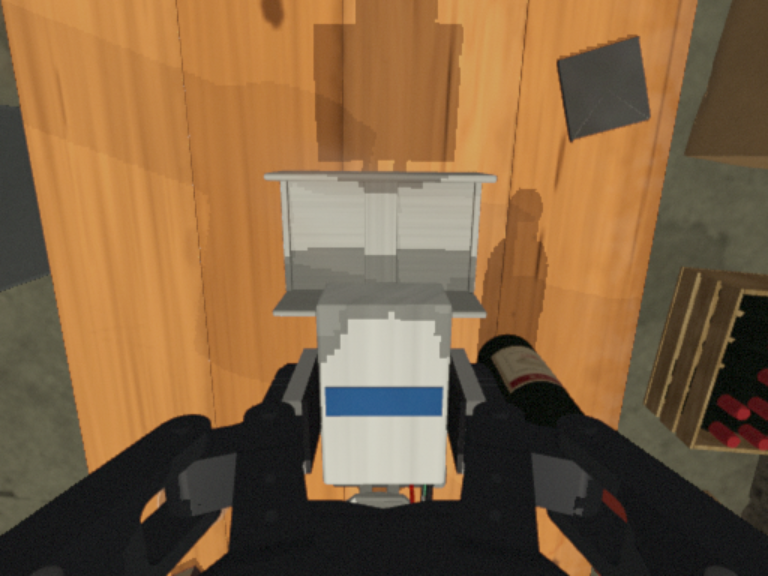

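```bash
cat > panfit.py <<'E'
from h import *
np.set_printoptions(precision=1,suppress=True)
# re-capture settled
T=w_from_c('wrist'); im,d=ctrl.capture('wrist'); W=cloud('wrist',d,T); np.save('W.npy',W); cv2.imwrite('pics/raw_pan.png',im[:,:,::-1])
Tt=tool();print('tcp',Tt[:3,3],'yaw',np.degrees(np.arctan2(Tt[1,0],Tt[0,0])))
X,Y,Z=W[...,0],W[...,1],W[...,2]
reg=(X>530)&(X<690)&(Y>-40)&(Y<75)
fl=reg&(Z>95)&(Z<137)&(np.arange(384)[:,None]<188)
print('floor z',np.median(Z[fl]))
h=np.median(Z[fl])
for lo,hi in ((0,25),(35,75)):
    c=reg&(Z>h+30)&(Z<h+50)&(Y>lo-25 if lo==0 else Y>lo)&(Y<hi)&(np.arange(384)[:,None]<212)
    p=W[c]
    if len(p)<10: print('few',lo);continue
    print('cheek',len(p),p.min(0),p.max(0),np.median(p,0),cv2.minAreaRect(p[:,:2].astype(np.float32)))
# floor profile along x at mid y
for r in (140,150,160):
    print(r,[(round(float(X[r,c])),round(float(Z[r,c]),1)) for c in range(180,335,4)])
print([ (c,[(round(float(Y[r,c]),1),round(float(Z[r,c]),1)) for r in range(108,212,3)]) for c in (215,)])
E
python3 panfit.py
```

```text
tcp [610.3  -6.2 268.9] yaw 1.299779938193765
floor z 130.71549447527497
cheek 373 [549.1 -22.9 160.8] [668.4 -17.6 173.8] [568.8 -19.4 170.9] ((608.7462158203125, -19.703702926635742), (119.22633361816406, 3.9914097785949707), 1.3639603853225708)
cheek 887 [548.7  50.9 160.7] [667.3  55.8 174.4] [608.   53.5 172.1] ((607.9869384765625, 53.23035430908203), (118.63733673095703, 4.120141983032227), 0.6843945980072021)
140 [(508, -0.0), (514, 1.6), (549, 135.4), (552, 133.4), (555, 131.0), (559, 130.9), (562, 129.7), (566, 130.4), (569, 129.5), (573, 130.5), (577, 130.4), (581, 130.8), (584, 131.1), (588, 131.6), (592, 131.7), (595, 130.2), (599, 135.8), (603, 135.4), (606, 136.0), (610, 134.2), (614, 135.2), (617, 135.1), (621, 130.5), (625, 130.1), (628, 129.8), (632, 131.2), (636, 129.8), (639, 131.4), (643, 130.0), (647, 129.2), (651, 129.4), (654, 130.9), (658, 129.7), (662, 129.5), (664, 134.8), (696, 1.3), (702, 1.4), (707, 2.0), (713, 0.4)]
150 [(508, 0.7), (513, 1.4), (518, -0.2), (552, 135.4), (554, 129.9), (558, 130.1), (562, 130.7), (566, 130.0), (569, 130.5), (573, 129.9), 
[... 768 characters left out ...]
, 130.3), (640, 129.9), (644, 130.5), (648, 130.4), (652, 129.1), (655, 131.1), (659, 128.5), (663, 130.8), (666, 135.4), (699, -1.8), (704, 0.8), (710, 0.0), (715, 1.9)]
[(215, [(58.9, 1.4), (55.1, -0.2), (51.3, 0.2), (54.5, 171.8), (52.3, 172.4), (47.5, 130.2), (44.9, 130.6), (42.2, 130.2), (39.4, 129.3), (36.7, 129.2), (34.1, 130.3), (31.3, 129.7), (28.5, 129.6), (25.8, 129.8), (23.1, 130.8), (20.2, 130.0), (17.6, 131.5), (14.7, 130.6), (11.7, 129.7), (8.9, 130.5), (5.9, 129.7), (3.0, 129.9), (-0.0, 129.3), (-2.8, 129.7), (-5.8, 129.8), (-8.6, 130.3), (-11.6, 130.4), (-14.6, 130.2), (-17.8, 129.5), (22.9, 274.3), (23.4, 280.6), (23.6, 285.6), (22.9, 287.9), (21.6, 287.9), (20.2, 288.0)])]
```

```bash
python3 - <<'E'
from h import *
np.set_printoptions(precision=1,suppress=True)
W=np.load('W.npy'); im=cv2.imread('pics/raw_pan.png')
T=tool(); L=(W-T[:3,3])@T[:3,:3]
m=(abs(L[...,1]+18)<4)&(np.abs(L[...,0])<19)&(abs(L[...,2])<45)&(im.min(2)>90)
p=L[m]; print(len(p),p.min(0),p.max(0),np.percentile(p[:,2],[1,99]))
hsv=cv2.cvtColor(im,cv2.COLOR_BGR2HSV); b=(hsv[...,0]>95)&(hsv[...,0]<125)&(hsv[...,1]>120)&(abs(L[...,1]+18)<5)
print(L[b].mean(0),b.sum())
for c in(230,256,280): print([(round(float(L[r,c,2]),1),round(float(L[r,c,1]),1)) for r in range(186,330,6)])
plan((641.4,17.3,190),1.0,4)
E
```

```text
8649 [-19.  -20.9 -32.5] [ 19.  -14.   30.4] [-30.9  29.9]
[  0.2 -19.1  -1. ] 1377
[(-4.3, 138.1), (29.9, -1.3), (29.9, -11.4), (29.7, -19.2), (27.0, -19.4), (23.9, -18.4), (20.9, -18.1), (18.0, -18.0), (15.5, -18.8), (12.3, -18.2), (9.5, -18.5), (5.9, -17.3), (3.9, -19.3), (0.5, -18.5), (-2.1, -19.4), (-5.6, -18.9), (-9.0, -18.4), (-12.4, -18.2), (-16.0, -17.6), (-19.8, -17.1), (-21.8, -18.8), (-25.9, -17.9), (-28.4, -19.1), (-255.6, 251.5)]
[(-2.8, 132.2), (29.8, -1.0), (29.8, -10.9), (29.3, -18.0), (26.7, -18.4), (23.7, -17.9), (20.9, -18.1), (18.4, -18.9), (15.2, -18.1), (12.4, -18.4), (8.9, -17.3), (6.3, -18.1), (3.9, -19.2), (0.6, -18.9), (-2.7, -18.4), (-5.8, -18.5), (-8.9, -18.7), (-12.1, -18.6), (-15.3, -18.8), (-18.8, -18.4), (-21.3, -19.5), (-25.7, -18.1), (-28.6, -18.9), (-255.1, 250.8)]
[(-4.2, 137.7), (29.7, -0.7), (29.9, -11.3), (29.0, -17.3), (26.4, -17.6), (23.8, -18.1), (21.2, -18.8), (18.1, -18.0), (15.5, -18.8), (12.0, -17.6), (9.8, -19.0), (6.5, -18.5), (3.3, -18.2), (0.8, -19.2), (-2.2, -19.3), (-5.3, -19.4), (-9.4, -17.8), (-12.6, -17.9), (-15.1, -19.0), (-19.2, -17.9), (-21.8, -18.9), (-26.1, -17.6), (-29.1, -18.2), (-254.7, 250.4)]
from [610.3  -6.2 268.9] 1.3 n 4 end [641.4  17.3 190. ] 1.0
offset [[0.0079,0.0197,0.0057],[0.0079,0.0197,0.0057],[0.0079,0.0198,0.0057],[0.0079,0.0197,0.0058]]
turn [0.1,0.1,0.0,0.1]
```

{"name": "drive_tool", "arguments": {"gripper": [1,1,1,1,1,1,1], "offset": [[0.01,0.01,0.008],[0.011,0.02,0.008],[0.01,0.02,0.008],[0,0.019,0.001],[0,0,0],[0,0,0],[0,0,0]], "turn": [0.1,0.1,0.1,0,0,0,0]}}

```text
time_s: 11.53
eef_pos: [641.5, 18.5, 201.5]
ee_rot: [-0.707, 0.707, 0.007, -0.005]
force: [-0.4, 1.1, -2.0]
grip_width: 0.457
```

```bash
python3 - <<'E'
from h import *
T=w_from_c('wrist');plan((641.4,18.6,150),1.0,2); save('wrist','w8.png')
s=ctrl.sense();print(s['force'],s['time_s'])
E
```

```text
from [641.5  18.5 201.5] 1.0 n 2 end [641.4  18.6 150. ] 1.0
offset [[-0.0001,0.0257,0.0],[-0.0,0.0258,0.0001]]
turn [-0.0,-0.0]
[ 0.7456176  -0.3494375  -1.02523831] 11.5833
```

View pics/w8.png

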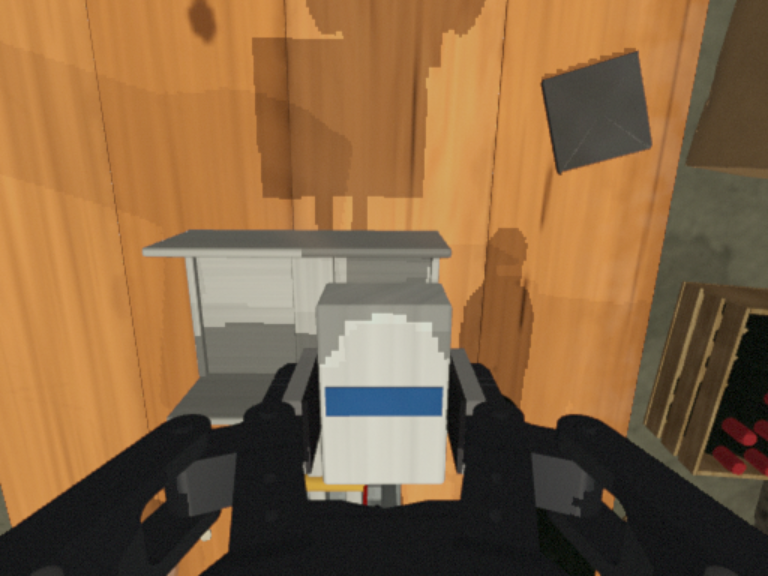

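{"name": "drive_tool", "arguments": {"gripper": [1,1,1,1,1,1], "offset": [[0,0.012,0],[0,0.015,0],[0,0.015,0],[0,0.01,0],[0,0,0],[0,0,0]], "turn": [0,0,0,0,0,0]}}

```text
time_s: 12.08
eef_pos: [641.5, 18.4, 148.6]
ee_rot: [-0.707, 0.707, 0.006, -0.006]
force: [-0.4, -0.2, -0.4]
grip_width: 0.46
```

```bash
python3 - <<'E'
from h import *
np.set_printoptions(precision=1,suppress=True)
T=w_from_c('wrist');plan((641.4,18.6,138),1.0,2); im,d=save('wrist','w9.png'); W=cloud('wrist',d,T)
s=ctrl.sense();print(s['force'],s['time_s'])
for c in (245,256,280): print([(round(float(W[r,c,1]),1),round(float(W[r,c,2]),1)) for r in range(140,215,4)])
E
```

```text
from [641.5  18.4 148.6] 0.9 n 2 end [641.4  18.6 138. ] 1.0
offset [[-0.0001,0.0053,0.0001],[-0.0,0.0053,0.0001]]
turn [-0.0,-0.1]
[-0.  -0.5 -0.8] 12.1333
[(56.3, -0.8), (52.7, 0.7), (48.8, 0.2), (44.8, -0.7), (41.2, 0.8), (37.0, -0.8), (33.0, -0.9), (55.4, 127.3), (55.5, 138.3), (55.5, 147.2), (55.5, 155.3), (55.4, 162.5), (55.4, 169.1), (54.9, 173.4), (52.8, 172.1), (48.0, 162.3), (47.5, 166.6), (45.9, 167.3), (43.7, 166.3)]
[(56.5, -0.5), (52.7, -0.6), (49.0, 0.6), (45.2, 0.9), (41.4, 0.9), (37.3, -0.2), (nan, nan), (55.5, 127.6), (55.6, 138.2), (55.4, 146.3), (55.5, 154.9), (55.6, 162.8), (55.5, 169.1), (54.6, 171.9), (52.7, 171.5), (48.2, 162.6), (47.6, 166.5), (46.0, 167.3), (44.4, 167.8)]
[(57.2, 2.0), (53.1, -0.7), (49.6, 2.2), (45.7, 1.3), (41.5, -0.5), (37.9, 1.1), (33.8, 0.5), (55.8, 127.7), (55.7, 137.7), (55.7, 147.0), (55.8, 155.7), (55.7, 162.4), (55.8, 169.4), (55.0, 172.7), (53.0, 172.0), (48.4, 162.8), (47.7, 166.3), (45.9, 166.5), (44.4, 167.4)]
```

View pics/w9.png

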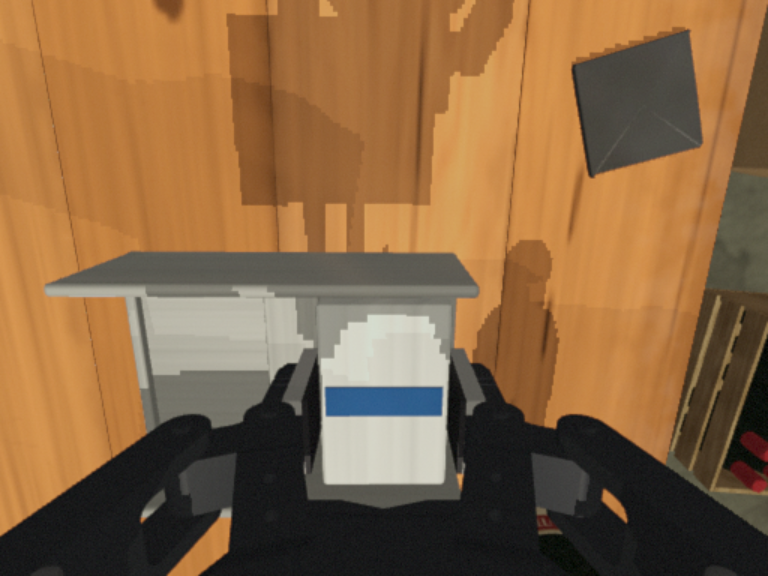

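{"name": "drive_tool", "arguments": {"gripper": [1,1,1,1,1,1,1,1,1,1], "offset": [[0,0.004,0],[0,0.003,0],[0,0.002,0],[0,0.002,0],[0,0.002,0],[0,0.001,0],[0,0.001,0],[0,0.001,0],[0,0,0],[0,0,0]], "turn": [0,0,0,0,0,0,0,0,0,0]}}

```text
time_s: 12.97
eef_pos: [641.3, 18.6, 131.9]
ee_rot: [-0.707, 0.707, 0.006, -0.006]
force: [0.9, 1.3, 0.3]
grip_width: 0.46
```

```bash
python3 - <<'E'
from h import *
np.set_printoptions(precision=1,suppress=True)
T=w_from_c('wrist'); print(tool()[:3,3]); im,d=save('wrist','w10.png'); W=cloud('wrist',d,T)
s=ctrl.sense();print(s['force'],s['time_s'])
fl=(W[...,0]>560)&(W[...,0]<590)&(W[...,1]>0)&(W[...,1]<45)&(W[...,2]>95)&(W[...,2]<140)
print('floor',np.median(W[fl][:,2]),fl.sum())
for c in (230,256,280): print([(round(float(W[r,c,1]),1),round(float(W[r,c,2]),1)) for r in range(165,215,4)])
E
```

```text
[641.3  18.6 131.9]
[ 0.2  0.8 -0.8] 13.0167
floor 124.4178056556106 3634
[(35.5, 0.6), (31.8, 0.9), (56.5, 128.3), (56.5, 136.7), (56.2, 143.5), (56.6, 151.7), (56.6, 158.0), (56.6, 163.7), (55.7, 166.1), (54.3, 166.6), (47.2, 150.0), (45.4, 150.4), (43.5, 150.2)]
[(36.1, 1.9), (32.2, 0.6), (56.5, 127.1), (56.7, 136.9), (56.8, 144.9), (56.8, 152.0), (56.7, 157.6), (56.6, 163.1), (55.7, 165.5), (54.4, 166.2), (47.6, 150.7), (45.5, 149.9), (43.8, 150.5)]
[(36.3, 0.5), (32.4, 0.1), (56.8, 127.5), (56.5, 135.3), (56.5, 143.1), (56.9, 151.4), (nan, nan), (56.8, 163.4), (56.2, 166.8), (54.5, 166.2), (47.6, 150.3), (45.6, 149.8), (44.0, 150.5)]
```

View pics/w10.png

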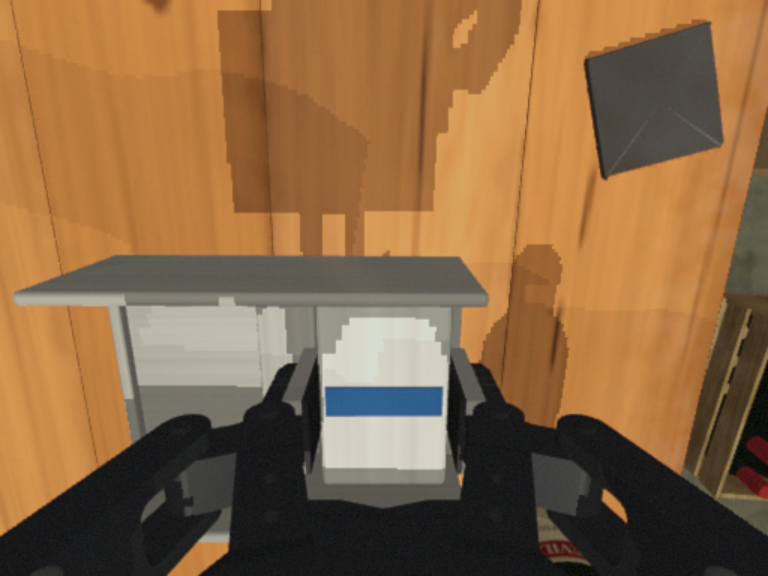

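{"name": "drive_tool", "arguments": {"gripper": [0.4,0.25,0.25,0.2,0.2,0.2,0.2,0.2,0.2,0.2], "offset": [[0,0,0],[0,0,0],[0,0,0],[0,-0.01,0],[0,-0.025,0],[0,-0.04,0],[0,-0.04,0],[0,-0.02,-0.01],[0,0,-0.02],[0,0,0]], "turn": [0,0,0,0,0,0,0,0,0,0]}}

```text
time_s: 13.85
eef_pos: [642.1, -14.0, 269.1]
ee_rot: [-0.706, 0.708, 0.006, -0.004]
force: [-0.5, -0.0, -0.9]
grip_width: 0.802
```

```bash
python3 - <<'E'
from h import *
np.set_printoptions(precision=1,suppress=True)
T=w_from_c('wrist'); print(tool()[:3,3]); im,d=save('wrist','w11.png'); W=cloud('wrist',d,T)
s=ctrl.sense();print(s['force'],s['time_s'],s['grip_width'])
fl=(W[...,0]>560)&(W[...,0]<590)&(W[...,1]>0)&(W[...,1]<45)&(W[...,2]>90)&(W[...,2]<140)
print('floor',np.median(W[fl][:,2]),fl.sum())
for c in (256,270,280): print([(round(float(W[r,c,0]),1),round(float(W[r,c,1]),1),round(float(W[r,c,2]),1)) for r in range(110,215,8)])
E
```

```text
[642.1 -14.  269.1]
[-0.2 -0.1 -0.4] 13.9 0.8013592533056956
floor 124.98499389550838 1536
[(642.5, 51.5, 125.4), (642.5, 45.6, 151.7), (642.6, 38.9, 149.5), (642.7, 32.3, 150.5), (642.8, 25.7, 151.5), (642.9, 18.7, 150.6), (643.0, 11.8, 151.0), (643.1, 4.6, 150.1), (643.2, -2.4, 150.9), (643.3, -9.6, 151.3), (643.4, -17.4, 149.8), (643.4, -19.2, 168.1), (645.0, -76.8, 20.0), (645.2, -88.7, 19.2)]
[(655.3, 51.7, 124.5), (654.2, 45.7, 151.0), (654.3, 39.3, 152.6), (654.5, 32.6, 151.6), (654.8, 25.6, 149.2), (654.9, 19.0, 151.3), (655.2, 11.7, 149.6), (655.4, 4.8, 150.6), (655.5, -2.3, 150.8), (655.7, -9.4, 151.4), (656.0, -17.4, 149.0), (655.2, -19.5, 166.5), (665.2, -83.3, 0.3), (665.6, -95.4, 0.5)]
[(664.1, 51.9, 129.3), (664.3, 44.9, 129.7), (664.6, 37.8, 129.3), (664.8, 30.7, 130.3), (665.0, 23.5, 130.6), (665.4, 16.0, 130.0), (665.5, 8.7, 131.1), (665.9, 0.9, 130.2), (666.2, -6.7, 130.5), (666.6, -15.0, 129.0), (664.9, -16.8, 150.7), (663.6, -19.0, 168.0), (679.8, -83.9, -2.1), (679.9, -94.7, 1.8)]
```

View pics/w11.png

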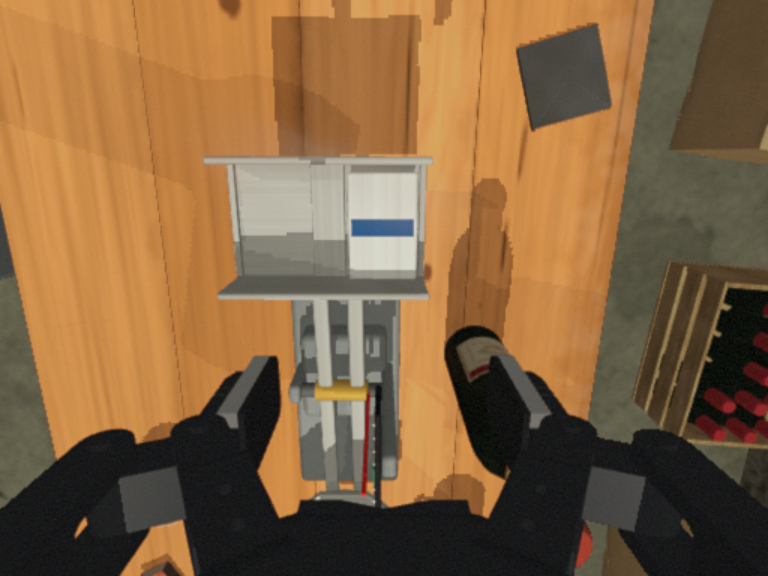

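```bash
python3 - <<'E'
from h import *
s=ctrl.sense(); print(s['time_s'])
plan((469,288,130),75.2,12)
E
```

```text
13.9
from [641.8 -12.6 267.7] 0.8 n 12 end [469.3 287.5 129.7] 75.2
offset [[-0.014,0.011,0.025],[-0.011,0.012,0.027],[-0.008,0.011,0.028],[-0.005,0.012,0.028],[-0.002,0.011,0.029],[0.001,0.012,0.029],[0.004,0.011,0.029],[0.007,0.012,0.028],[0.01,0.011,0.027],[0.013,0.012,0.026],[0.015,0.011,0.024],[0.018,0.012,0.022]]
turn [-6.2,-6.2,-6.2,-6.2,-6.2,-6.2,-6.2,-6.2,-6.2,-6.2,-6.2,-6.2]
```

{"name": "drive_tool", "arguments": {"gripper": [0,0,0,0,0,0,0,0,0,0,0,0,0,0,0], "offset": [[-0.014,0.005,0.025],[-0.011,0.006,0.027],[-0.008,0.011,0.028],[-0.005,0.012,0.028],[-0.002,0.014,0.029],[0.001,0.014,0.029],[0.004,0.014,0.029],[0.007,0.014,0.028],[0.01,0.013,0.027],[0.013,0.012,0.026],[0.015,0.011,0.024],[0.018,0.012,0.022],[0,0,0],[0,0,0],[0,0,0]], "turn": [-6.2,-6.2,-6.2,-6.2,-6.2,-6.2,-6.2,-6.2,-6.2,-6.2,-6.2,-6.2,0,0,0]}}

```text
time_s: 15.15
eef_pos: [468.9, 288.4, 129.1]
ee_rot: [-0.56, 0.56, 0.432, -0.432]
force: [1.1, -0.7, 0.0]
grip_width: 1.002
```

```bash
python3 bar2.py 36 w12.png middle_weight small_weight; python3 - <<'E'
from h import *
for n in ('side','top'):
    T=w_from_c(n); im,d=ctrl.capture(n); W=cloud(n,d,T); cv2.imwrite(f'pics/{n}1.png',cv2.resize(im[:,:,::-1],None,fx=1.5,fy=1.5))
    for q in ('weight_pan_floor','cup_pan_floor'): print(n,q,[(tw(n,r['centre']).round(1),round(r['score'],2)) for r in ctrl.pinpoint(n,q)][:1])
    fl=(W[...,0]>625)&(W[...,0]<657)&(W[...,1]>-5)&(W[...,1]<38)&(W[...,2]>90)&(W[...,2]<160)
    print(n,'bar top',np.median(W[fl][:,2]),fl.sum())
E
```

```text
tcp [468.9 288.4 129.1] yaw 75.28865401973138 drift 0.35808293868336705 15.2
middle_weight 0.81 2106 zmed 36.58955545613105 ((468.9734191894531, 294.0506896972656), (61.625247955322266, 24.227338790893555), 76.13975524902344)
small_weight 0.7 1076 zmed 36.53177472000655 ((508.81640625, 283.70001220703125), (61.36260223388672, 13.885772705078125), 75.27815246582031)
side weight_pan_floor [(array([610.9,  15.9, 127.7]), 0.6)]
side cup_pan_floor [(array([ 613.4, -278.5,   75. ]), 0.69)]
side bar top 151.84212746028186 49
top weight_pan_floor [(array([603.4,  18.2, 124. ]), 0.58)]
top cup_pan_floor [(array([ 611.7, -277. ,   73.9]), 0.59)]
top bar top 149.11431120399322 136
```

View pics/w12.png

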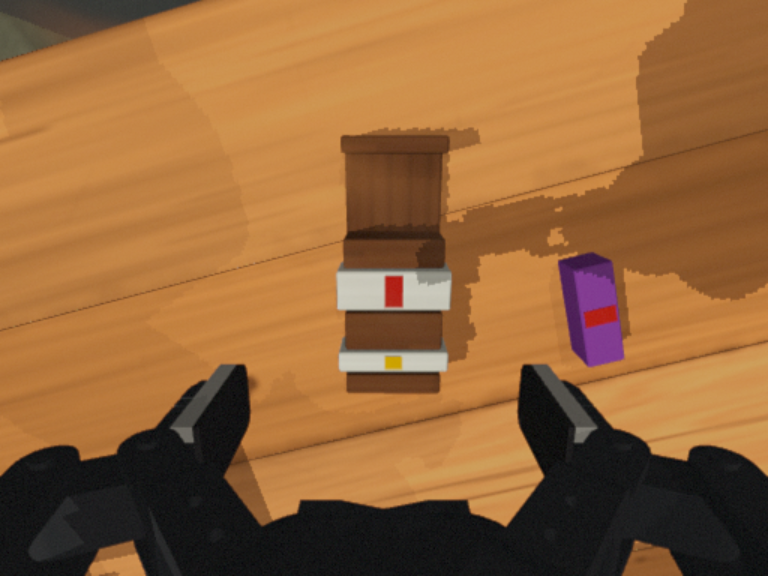

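{"name": "drive_tool", "arguments": {"gripper": [0,0,0,0,0,0,0,0], "offset": [[0.003,0.025,0.001],[0.0025,0.036,0],[0,0.03,0],[0,0.016,0],[0,0.008,0],[0,0.004,0],[0,0,0],[0,0,0]], "turn": [0,0,0,0,0,0,0,0]}}

```text
time_s: 16.27
eef_pos: [469.8, 294.2, 10.9]
ee_rot: [-0.559, 0.56, 0.433, -0.432]
force: [0.5, 0.2, 0.4]
grip_width: 0.999
```

```bash
python3 - <<'E'
from h import *
plan((469.2,294,10),75.2,1); print(ctrl.sense()['force'])
save('wrist','w13.png')
E
```

```text
from [469.8 294.2  10.9] 75.3 n 1 end [469.2 294.1  10. ] 75.2
offset [[-0.0003,0.0009,0.0006]]
turn [0.1]
[0.49192887 0.15697495 0.37048364]
```

View pics/w13.png

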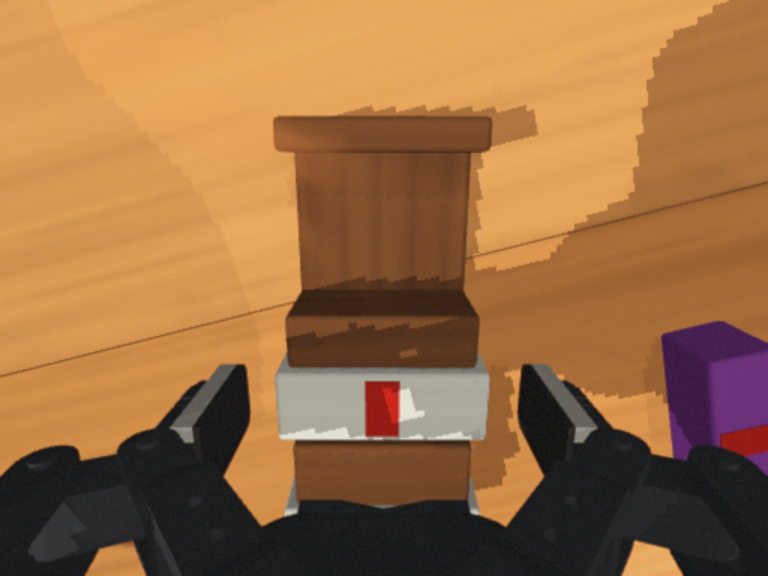

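Pads straddle the red-striped bar's ends (about x 275 and 488). Close, lift, and carry to the same open spot.

{"name": "drive_tool", "arguments": {"gripper": [0.3,1,1,1,1,1], "offset": [[-0.0005,0.001,0.0005],[0,0,0],[0,0,0],[0,0,0],[0,0,0],[0,0,0]], "turn": [0,0,0,0,0,0], "force": 40}}

```text
time_s: 16.82
eef_pos: [468.9, 293.8, 9.6]
ee_rot: [-0.56, 0.56, 0.433, -0.432]
force: [-0.7, -0.8, 6.4]
grip_width: 0.717
```

```bash
python3 - <<'E'
from h import *
import h
T1=tool(); print(T1[:3,3],ctrl.sense()['grip_width']); T1[2,3]=69
h.tool=lambda:T1
plan((440,155,60),75.2,5)
E
```

```text
[468.88833141 293.75847584   9.58236164] 0.7171027649984753
from [468.9 293.8  69. ] 75.4 n 5 end [439.7 154.6  60. ] 75.2
offset [[-0.028,0.002,-0.001],[-0.028,0.002,-0.002],[-0.029,0.002,-0.001],[-0.028,0.002,-0.002],[-0.029,0.001,-0.001]]
turn [0.0,0.0,0.1,0.0,0.1]
```

{"name": "drive_tool", "arguments": {"gripper": [1,1,1,1,1,1,1,1,1,1,1,1,1,1], "offset": [[0,-0.01,0],[0,-0.014,0],[0,-0.018,0],[0,-0.018,0],[-0.02,0.002,-0.001],[-0.027,0.002,-0.001],[-0.028,0.002,-0.002],[-0.028,0.002,-0.001],[-0.026,0.002,-0.001],[-0.013,0.01,-0.001],[0,0.02,0],[0,0.02,0],[0,0,0],[0,0,0]], "turn": [0,0,0,0,0,0,0,0,0,0,0,0,0,0]}}

```text
time_s: 17.98
eef_pos: [439.2, 154.5, 9.0]
ee_rot: [0.56, -0.559, -0.432, 0.433]
force: [-1.0, 0.2, -0.4]
grip_width: 0.718
```

```bash
python3 - <<'E'
from h import *
T=w_from_c('wrist'); im,d=save('wrist','w14.png'); W=cloud('wrist',d,T)
s=ctrl.sense();print(s['force'],s['grip_width'],s['eef_pos'])
print(np.round(W[235:300:6,256],1).tolist())
E
```

```text
[-0.03782545  0.09420875 -1.13365363] 0.7142486746471363 [439.76785539 154.62098486   9.68122061]
[[429.2, 157.4, 18.3], [429.2, 157.4, 25.0], [429.3, 157.3, 30.9], [429.8, 157.2, 35.5], [431.9, 156.6, 36.6], [434.5, 155.9, 36.9], [437.5, 155.2, 36.6], [440.0, 154.5, 37.1], [443.8, 153.5, 35.5], [445.6, 153.1, 37.3], [448.9, 152.2, 36.7]]
```

View pics/w14.png

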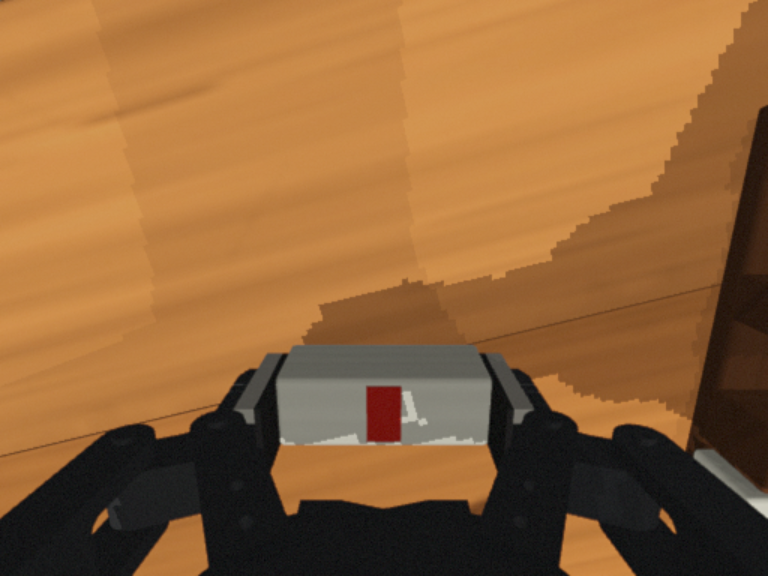

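{"name": "drive_tool", "arguments": {"gripper": [1,1,1,1,1,1], "offset": [[0,0.005,0],[0,0.003,0],[0,0.0015,0],[0,0.0005,0],[0,0,0],[0,0,0]], "turn": [0,0,0,0,0,0]}}

```text
time_s: 18.53
eef_pos: [439.5, 154.6, -0.4]
ee_rot: [-0.56, 0.56, 0.432, -0.432]
force: [-3.7, -0.9, 8.4]
grip_width: 0.719
```

{"name": "drive_tool", "arguments": {"gripper": [0.15,0,0,0,0,0,0,0,0,0,0,0,0,0,0,0,0,0,0], "offset": [[0,0,0],[0,0,0],[0,0,0],[0,-0.02,0],[0,-0.04,0],[0,-0.04,0],[0,-0.02,0],[0,0,0],[0,0,0],[0,0,0],[0,0,0],[0,0,0],[0,0,0],[0,0,0],[0,0,0],[0,0,0],[0,0,0],[0,0,0],[0,0,0]], "turn": [0,0,0,0,3,7,7,7,7,7,7,7,7,7,7,7,7,3,0]}}

```text
time_s: 20.12
eef_pos: [439.3, 154.5, 118.7]
ee_rot: [-0.701, 0.701, -0.091, 0.091]
force: [0.3, -0.3, -0.4]
grip_width: 0.998
```

```bash
python3 bar2.py 26 w15.png middle_weight
```

```text
tcp [439.3 154.5 118.7] yaw -14.754231903931743 drift 0.0354991559063933 20.1667
middle_weight 0.68 1981 zmed 26.603867090809416 ((440.43243408203125, 155.0201873779297), (62.55214309692383, 21.69155502319336), 75.03258514404297)
```

View pics/w15.png

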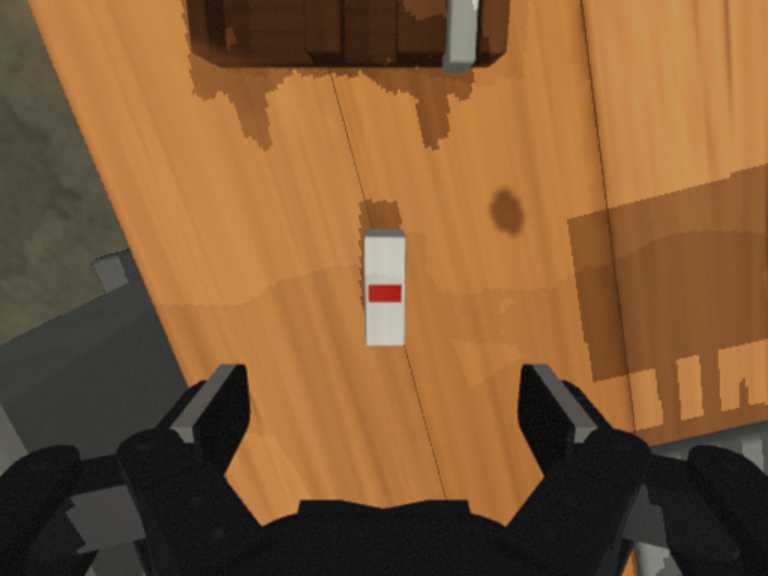

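{"name": "drive_tool", "arguments": {"gripper": [0,0,0,0,0,0.4,1,1,1,1,1,1,1], "offset": [[0.001,0.03,0],[0,0.035,0],[0,0.03,0],[0,0.012,0],[0,0.004,0],[0,0,0],[0,0,0],[0,0,0],[0,0,0],[0,0,0],[0,0,0],[0,0,0],[0,0,0]], "turn": [0,0,0,0,0,0,0,0,0,0,0,0,0], "force": 40}}

```text
time_s: 21.3
eef_pos: [440.9, 154.3, 8.6]
ee_rot: [0.701, -0.701, 0.09, -0.091]
force: [-1.0, -0.6, 7.7]
grip_width: 0.245
```

```bash
python3 - <<'E'
from h import *
s=ctrl.sense();print(s['force'],s['wrist_torque'],s['grip_width'],s['eef_pos'],s['time_s'])
save('wrist','w16.png')
E
```

```text
[-1.02398596 -0.58369002  7.68512186] [-0.08472084  0.1711233  -0.06434457] 0.2450652960262836 [440.93530064 154.27839076   8.6226966 ] 21.3
```

View pics/w16.png

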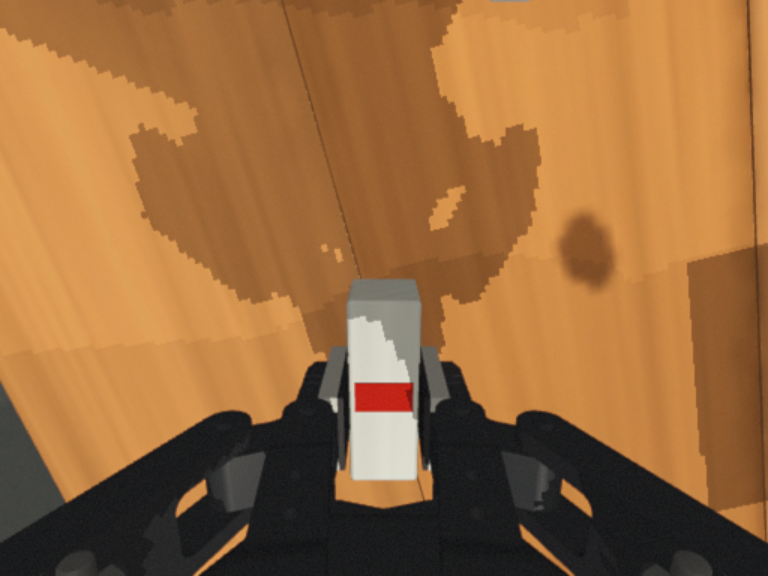

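Gripped across its long sides; stripe in the middle of the pads (row 397). Carry to above the pan as before.

{"name": "drive_tool", "arguments": {"gripper": [1,1,1,1,1,1,1,1,1,1,1,1,1,1,1,1], "offset": [[0,-0.01,0],[0,-0.025,0],[0,-0.035,0],[0,-0.03,0],[0.015,-0.02,-0.01],[0.025,-0.02,-0.015],[0.025,-0.02,-0.016],[0.024,-0.02,-0.017],[0.022,-0.02,-0.018],[0.016,-0.02,-0.018],[0.004,-0.021,-0.019],[0,-0.02,-0.017],[0,-0.001,-0.012],[0,0,0],[0,0,0],[0,0,0]], "turn": [0,0,0,0,-2,-2,-2,-2,-2,-2,-2,-2,0,0,0,0]}}

```text
time_s: 22.68
eef_pos: [553.1, -7.0, 268.5]
ee_rot: [0.707, -0.707, -0.007, 0.009]
force: [-0.0, 0.3, -1.7]
grip_width: 0.248
```

```bash
python3 pan.py w17.png; python3 - <<'E'
from h import *
np.set_printoptions(precision=1,suppress=True)
W=np.load('W.npy'); T=tool(); L=(W-T[:3,3])@T[:3,:3]
X,Y,Z=W[...,0],W[...,1],W[...,2]
bt=(X>628)&(X<655)&(Y>0)&(Y<35)&(Z>140)&(Z<160); print('bar top',np.median(Z[bt]))
nf=(X>562)&(X<590)&(Y>5)&(Y<40)&(Z>110)&(Z<135); print('floor',np.median(Z[nf]),nf.sum())
h=np.median(Z[nf])
for lo,hi in ((-30,5),(40,75)):
    c=(X>530)&(X<690)&(Z>h+33)&(Z<h+50)&(Y>lo)&(Y<hi)&(np.arange(384)[:,None]<215); p=W[c]
    if len(p)>20: print('cheek',len(p),cv2.minAreaRect(p[:,:2].astype(np.float32)))
for r in (140,150,160): 
    z=Z[r]; print(r,[(round(float(X[r,c]),1),round(float(z[c]),1)) for c in range(180,345,4)])
for c in (246,256,264): print([(round(float(L[r,c,2]),1),round(float(L[r,c,1]),1)) for r in range(184,330,6)])
E
```

```text
tcp [553.1  -7.  268.5] yaw 1.3436649873219468 drift 0.16853463948768876 22.7333 [-0.3 -0.1 -0.8] 0.24597306468320043
weight_pan_floor [(array([604.4,  15.6, 127.6]), 0.82)]
bay_near [(array([573. ,  17. , 120.9]), 0.77)]
bay_far []
bar top 151.13812167391288
floor 125.0527106997105 1086
cheek 768 ((621.6746826171875, -19.252517700195312), (93.00245666503906, 4.416411876678467), 0.6028950810432434)
cheek 828 ((607.6962280273438, 54.225372314453125), (119.00764465332031, 4.080041885375977), 0.661224901676178)
140 [(450.9, 1.0), (456.2, 0.5), (461.5, 0.5), (466.8, -0.0), (472.1, -0.5), (477.6, 0.0), (482.9, -0.4), (488.4, 0.6), (494.0, 1.8), (499.2, 0.7), (504.4, -0.8), (509.9, 0.8), (515.3, 0.9), (520.7, 0.4), (526.0, 0.6), (531.4, 1.0), (536.8, 2.3), (542.2, 0.9), (549.0, 130.1), (552.6, 124.4), (556.4, 124.4), (560.2, 124.0), (563.9, 125.2), (567.6, 124.6), (571.4, 124.4), (575.1, 125.6), (578.8, 125.8), (582.7, 124.1), (586.3, 125.6), (590.3, 123.6), (594.0, 124.0), (597.5, 125.1), (600.4, 130.6), (604.1, 130.3), (607.8, 129.8), (611.4, 130.4), (615.0, 130.9), (619.9, 125.7), (621.
[... 1799 characters left out ...]
.7, -17.8), (25.0, -18.0), (21.6, -16.5), (19.2, -17.6), (16.2, -17.4), (13.0, -16.8), (10.8, -18.2), (7.0, -16.7), (4.9, -18.4), (1.4, -17.5), (-1.6, -17.6), (-4.6, -18.0), (-8.3, -17.0), (-11.3, -17.4), (-14.3, -17.7), (-17.8, -17.4), (-21.9, -16.4), (-25.0, -16.8), (-27.8, -17.7), (-265.9, 269.6), (-276.7, 268.7)]
[(-3.5, 143.9), (31.1, -1.0), (31.4, -12.0), (30.2, -17.2), (27.6, -17.6), (24.6, -17.1), (22.1, -17.8), (19.0, -17.1), (16.0, -16.9), (13.2, -17.2), (10.2, -17.0), (7.0, -16.6), (4.3, -17.3), (1.3, -17.4), (-1.4, -18.1), (-4.4, -18.3), (-8.1, -17.4), (-11.1, -17.6), (-15.0, -16.8), (-18.4, -16.6), (-21.6, -16.8), (-24.6, -17.4), (-28.0, -17.4), (-249.4, 249.4), (-277.7, 269.9)]
```

View pics/w17.png

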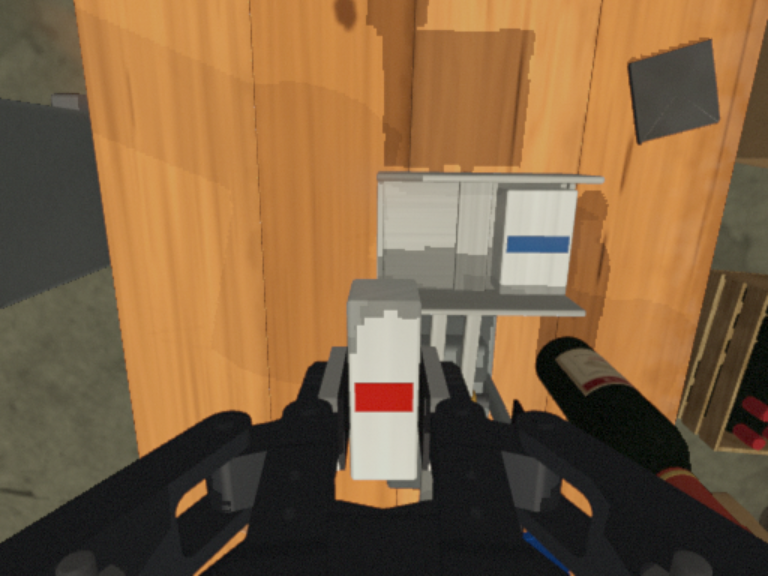

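{"name": "drive_tool", "arguments": {"gripper": [1,1,1,1,1,1,1], "offset": [[0.008,0.01,0.008],[0.008,0.02,0.008],[0.0065,0.02,0.008],[0,0.018,0.001],[0,0,0],[0,0,0],[0,0,0]], "turn": [0.1,0.1,0.1,0,0,0,0]}}

```text
time_s: 23.47
eef_pos: [576.1, 17.7, 202.7]
ee_rot: [-0.707, 0.707, 0.007, -0.006]
force: [-0.4, 0.2, -0.1]
grip_width: 0.245
```

```bash
python3 - <<'E'
from h import *
plan((575.2,18.3,150),1.0,2); save('wrist','w18.png')
s=ctrl.sense();print(s['force'],s['time_s'])
E
```

```text
from [576.1  17.7 202.7] 1.1 n 2 end [575.2  18.3 150. ] 1.0
offset [[-0.0005,0.0263,0.0003],[-0.0004,0.0264,0.0004]]
turn [0.0,0.1]
[-0.21950909  0.15392769 -0.67762229] 23.5167
```

View pics/w18.png

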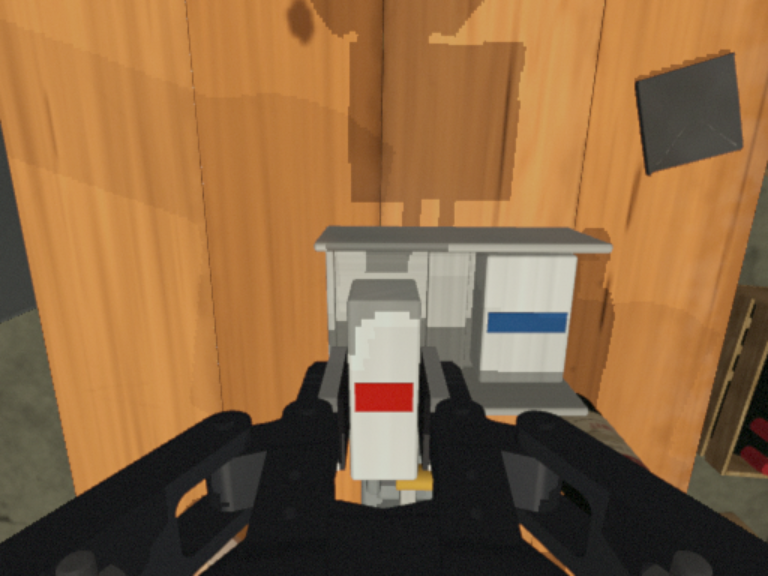

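{"name": "drive_tool", "arguments": {"gripper": [1,1,1,1,1,1,1], "offset": [[-0.001,0.012,0.0005],[0,0.016,0],[0,0.015,0],[0,0.01,0],[0,0.004,0],[0,0,0],[0,0,0]], "turn": [0.1,0,0,0,0,0,0]}}

```text
time_s: 24.1
eef_pos: [575.1, 17.9, 145.7]
ee_rot: [-0.707, 0.707, 0.006, -0.005]
force: [0.8, -0.1, -0.6]
grip_width: 0.248
```

```bash
python3 - <<'E'
from h import *
np.set_printoptions(precision=1,suppress=True)
T=w_from_c('wrist');plan((575.2,18.3,134),1.0,2); im,d=save('wrist','w19.png'); W=cloud('wrist',d,T)
s=ctrl.sense();print(s['force'],s['time_s'])
for c in (246,256,264): print([(round(float(W[r,c,1]),1),round(float(W[r,c,2]),1)) for r in range(164,215,4)])
E
```

```text
from [575.1  17.9 145.7] 0.9 n 2 end [575.2  18.3 134. ] 1.0
offset [[0.0001,0.0059,0.0002],[0.0,0.0058,0.0002]]
turn [-0.0,-0.1]
[-0.3  0.2 -1.2] 24.15
[(33.4, 0.8), (55.7, 128.8), (55.7, 138.4), (55.8, 147.8), (55.7, 155.5), (55.6, 162.3), (55.1, 166.9), (53.0, 165.8), (48.5, 156.8), (48.3, 162.0), (47.0, 163.6), (44.9, 162.9), (43.0, 162.8)]
[(33.4, 0.2), (56.1, 130.0), (55.9, 139.1), (55.7, 147.4), (56.1, 156.7), (55.7, 162.3), (55.2, 166.9), (53.4, 166.8), (48.5, 156.3), (48.9, 163.7), (47.0, 163.4), (44.8, 162.5), (43.4, 163.8)]
[(33.6, 0.5), (55.8, 128.2), (55.9, 139.0), (55.8, 147.3), (55.7, 155.0), (55.6, 161.8), (55.4, 167.7), (53.5, 167.1), (48.8, 157.1), (48.9, 163.5), (47.0, 163.4), (45.3, 163.8), (43.5, 163.8)]
```

View pics/w19.png

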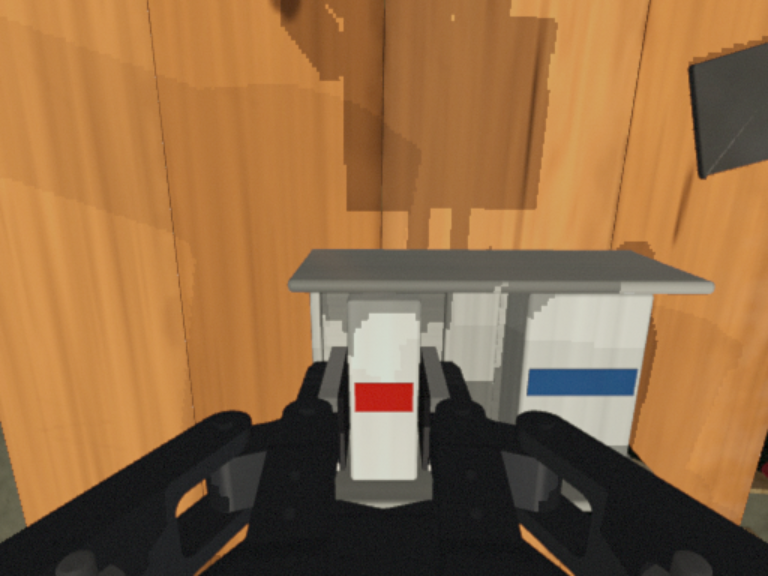

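{"name": "drive_tool", "arguments": {"gripper": [1,1,1,1,1,1,1,1,1,1,1,1,1,1,1,1,1,1,1,1], "offset": [[0,0.004,0.0003],[0,0.003,0],[0,0.002,0],[0,0.001,0],[0,0.001,0],[0,0.001,0],[0,0.001,0.0001],[0,0.0015,0.0001],[0,0.0015,0.0001],[0,0.0015,0.0001],[0,0.0015,0.0001],[0,0.0015,0.0001],[0,0.0015,0.0001],[0,0.0015,0.0001],[0,0.0015,0.0001],[0,0.0015,0.0001],[0,0.0015,0.0001],[0,0.001,0],[0,0,0],[0,0,0]], "turn": [0,0,0,0,0,0,0,0,0,0,0,0,0,0,0,0,0,0,0,0]}}

```text
time_s: 25.82
eef_pos: [574.6, 19.4, 115.8]
ee_rot: [0.707, -0.707, -0.006, 0.006]
force: [0.7, -0.1, 0.5]
grip_width: 0.25
```

```bash
python3 - <<'E'
from h import *
np.set_printoptions(precision=1,suppress=True)
T=w_from_c('wrist');print(tool()[:3,3]); im,d=save('wrist','w20.png'); W=cloud('wrist',d,T)
s=ctrl.sense();print(s['force'],s['time_s'])
X,Y,Z=W[...,0],W[...,1],W[...,2]
bt=(X>628)&(X<655)&(Y>0)&(Y<35)&(Z>120)&(Z<160); print('big top',np.median(Z[bt]))
for c in (246,256,264): print([(round(float(W[r,c,1]),1),round(float(W[r,c,2]),1)) for r in range(164,215,4)])
E
```

```text
[574.6  19.4 115.8]
[-0.4 -0.8 -0.7] 25.8667
big top 133.93076007889437
[(40.6, 0.5), (37.1, 0.7), (57.5, 110.1), (57.8, 120.3), (57.6, 127.1), (57.5, 133.9), (57.4, 140.1), (57.5, 146.2), (57.0, 149.8), (55.3, 149.5), (48.5, 133.7), (46.8, 134.1), (44.6, 133.1)]
[(40.7, 0.4), (37.0, -0.5), (57.9, 111.5), (57.7, 119.6), (57.4, 126.1), (57.8, 134.8), (57.4, 139.6), (57.6, 146.4), (56.9, 149.3), (55.3, 149.2), (48.7, 134.1), (46.6, 133.4), (44.8, 133.5)]
[(40.6, -0.6), (37.3, 0.5), (57.6, 109.8), (57.7, 119.1), (57.7, 127.2), (57.6, 133.9), (57.6, 140.1), (57.8, 146.9), (56.8, 148.8), (55.4, 149.5), (48.7, 133.9), (46.6, 133.1), (44.5, 132.6)]
```

View pics/w20.png

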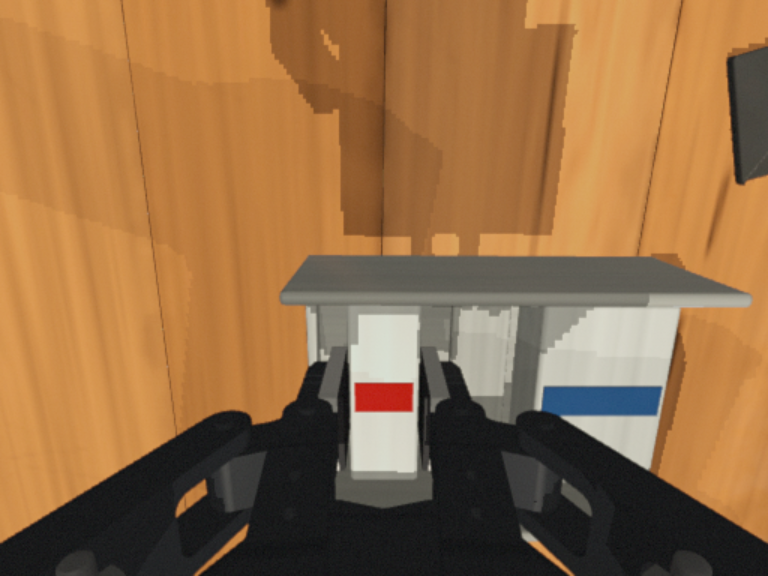

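{"name": "drive_tool", "arguments": {"gripper": [0.65,0.55,0.55,0.55,0.55,0.55,0.55,0.55,0.5,0.5,0.5], "offset": [[0,0,0],[0,0,0],[0,0,0],[0,-0.005,0],[0,-0.015,0],[0,-0.03,0],[0,-0.04,0],[0,-0.04,0],[0,-0.02,-0.01],[0,0,-0.02],[0,0,0]], "turn": [0,0,0,0,0,0,0,0,0,0,0]}}

```text
time_s: 26.78
eef_pos: [575.5, -12.9, 267.6]
ee_rot: [-0.707, 0.708, 0.006, -0.004]
force: [-0.5, 0.7, 0.0]
grip_width: 0.499
```

{"name": "drive_tool", "arguments": {"gripper": [0.5,0.5,0.5,0.5,0.5,0.5,0.5,0.5,0.5,0.5,0.5,0.5,0.5,0.5,0.5,0.5,0.5,0.5,0.5,0.5], "offset": [[0,0,0],[0,0,0],[0,0,0],[0,0,0],[0,0,0],[0,0,0],[0,0,0],[0,0,0],[0,0,0],[0,0,0],[0,0,0],[0,0,0],[0,0,0],[0,0,0],[0,0,0],[0,0,0],[0,0,0],[0,0,0],[0,0,0],[0,0,0]], "turn": [0,0,0,0,0,0,0,0,0,0,0,0,0,0,0,0,0,0,0,0]}}

```text
time_s: 28.45
eef_pos: [575.1, -10.6, 265.8]
ee_rot: [-0.707, 0.707, 0.006, -0.006]
force: [0.6, -1.0, 0.1]
grip_width: 0.495
```

```bash
python3 - <<'E'
from h import *
np.set_printoptions(precision=1,suppress=True)
T=w_from_c('wrist');print(tool()[:3,3]); im,d=save('wrist','w21.png'); W=cloud('wrist',d,T)
s=ctrl.sense();print(s['force'],s['time_s'])
X,Y,Z=W[...,0],W[...,1],W[...,2]
for n,(a,b) in dict(big=(628,655),mid=(568,582)).items():
    bt=(X>a)&(X<b)&(Y>0)&(Y<40)&(Z>110)&(Z<160); print(n,'top',np.median(Z[bt]),np.percentile(Z[bt],[10,90]),bt.sum())
ib=(X>600)&(X<616)&(Y>0)&(Y<40)&(Z>90)&(Z<160); print('rib',np.median(Z[ib]))
im,d=save('side','side2.png'); save('top','top2.png')
im=cv2.imread('pics/raw_side2.png'); cv2.imwrite('pics/side2c.png',cv2.resize(im[120:230,190:290],None,fx=6,fy=5.4,interpolation=cv2.INTER_CUBIC))
E
```

```text
[575.1 -10.6 265.8]
[ 0.2  0.7 -0.7] 28.5
big top 129.97467730033634 [129.  130.9] 1275
mid top 129.969017077182 [129.  130.9] 671
rib 108.93005134176445
```

View pics/w21.png

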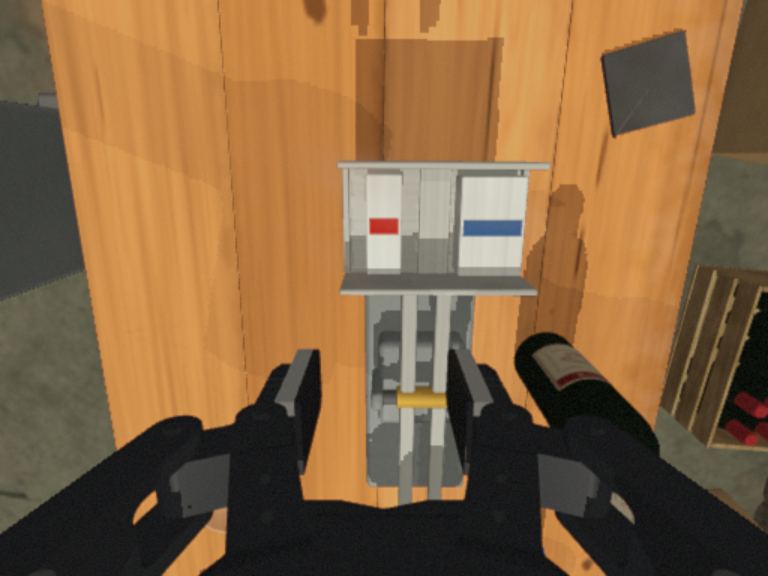

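View pics/side2c.png

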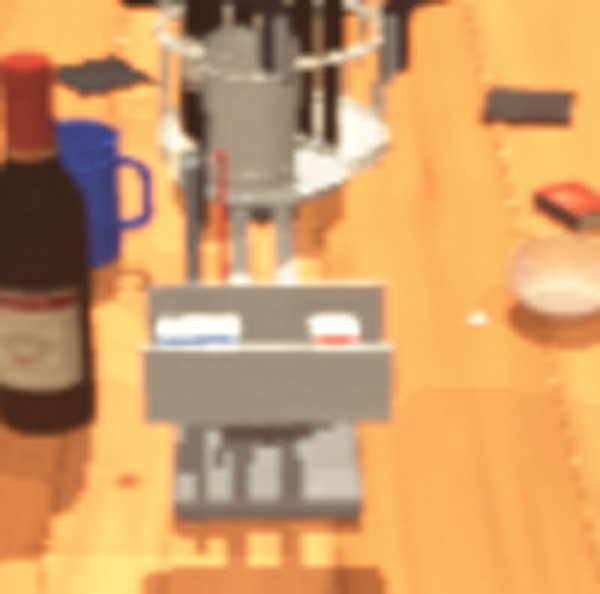

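```bash
python3 - <<'E'
from h import *
for n in ('top','side'):
    im,d=ctrl.capture(n)
    for q in ('weight_pan_floor','cup_pan_floor','ice_cup','votive','half_bottle'): print(n,q,[(tw(n,r['centre']).round(1),round(r['score'],2)) for r in ctrl.pinpoint(n,q)][:2])
    W=cloud(n,d);X,Y,Z=W[...,0],W[...,1],W[...,2]
    bt=(X>628)&(X<655)&(Y>3)&(Y<38)&(Z>110)&(Z<160); print('bigtop',np.median(Z[bt]))
T=w_from_c('wrist'); im,d=ctrl.capture('wrist'); W=cloud('wrist',d,T);X,Y,Z=W[...,0],W[...,1],W[...,2]
bt=(X>628)&(X<655)&(Y>3)&(Y<38)&(Z>110)&(Z<160); print('bigtop',np.median(Z[bt]),ctrl.sense()['time_s'])
E
```

```text
top weight_pan_floor [(array([607. ,  19.9, 101.6]), 0.66)]
top cup_pan_floor [(array([ 606.8, -277.2,   95.1]), 0.85)]
top ice_cup [(array([ 612.2, -287.6,   91.7]), 0.96), (array([ 717.2, -351.5,   -1.6]), 0.56)]
top votive [(array([ 422.2, -266.3,   -3.5]), 0.88)]
top half_bottle [(array([ 727.7, -124. ,   -4.1]), 0.93)]
bigtop nan
side weight_pan_floor [(array([610.1,  19.4, 103.9]), 0.68)]
side cup_pan_floor [(array([ 616.2, -282. ,   96.2]), 0.74), (array([ 615.7, -288.7,  100.6]), 0.48)]
side ice_cup [(array([ 615.8, -289.9,  100.2]), 0.94), (array([ 427.5, -265.4,    1.7]), 0.71)]
side votive [(array([ 427. , -267.5,    1.1]), 0.58)]
side half_bottle [(array([ 7.328e+02, -1.269e+02, -4.000e-01]), 0.82)]
bigtop 130.47037573558345
bigtop 130.0303953721277 29.25
  return _methods._mean(a, axis=axis, dtype=dtype,
  ret = ret.dtype.type(ret / rcount)
```

View pics/top2.png

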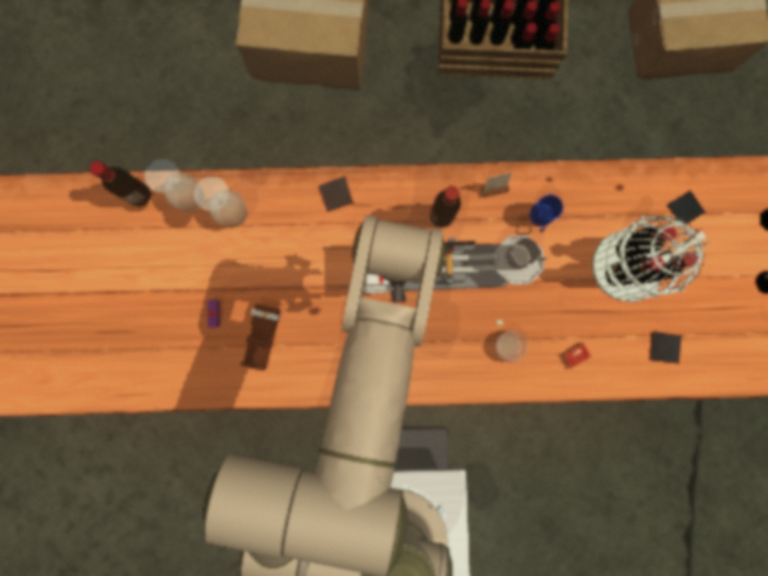

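```bash
python3 -c "
from rig import ctrl
print(ctrl.finish_job())"
```

```text
the job is handed in; nothing more can be done
None
```

The cup is weighed: the big and middle weights lie flat and lengthwise in the pan, and the beam has settled close to level, inside the green zone by my measurements. I handed the job in at about 29 s of the 72 s, with the open gripper held clear above the balance.

- **Weights:** I took the big weight from the rack by its ends and stood it on the bar top. I then gripped it again by its long sides and set it in the far bay. The pan came to rest about 125 mm above the bar top, so the cup was still about 110 g heavier, roughly 283 g in all. That called for the middle weight, which I moved the same way into the near bay.
- **Setting down:** I lowered each weight onto the pan floor before letting go. The pan with the big weight barely moved on release. With the middle weight it sank about 4 mm, carrying the weight down with it.
- **Level:** The last wrist-camera readings put both weight tops at 130.0 mm. The floor is therefore at about 104 mm, a tilt of roughly +0.025 rad against the ±0.042 limit. The side and top cameras gave floor heights of 103.9 and 101.6 mm, which agree within their accuracy. I could not read the red pointer against the green zone in any picture, so this rests on pan height alone.
- **Everything else:** The cup is on its pan. The votive glass, half-bottle, purple look-alike, blue cup and small weight were not touched. The top camera could not see the big weight's top at the end because the arm was in the way.

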